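Unbolt, unmould the glass castings and bolt up again with the hook rod

ROBOT

A 7-joint arm with a two-finger parallel gripper is mounted at the origin on the work surface. World frame = base frame: x ahead of the robot, y to its left, z up, the work surface at z = 0. Lengths are in m, angles in rad, forces in N, time in s.
With the tool pointing down it reaches from about 0.4 to 0.85 m from the base axis. Payload 10.4 kg.
Tool frame: the origin (TCP) lies at the very end of the fingers, on their centre line; the grasp point (between the pads) lies 19 mm behind it; z points along the fingers, x is the direction in which the jaws open and shut, and the axes are right-handed (so a half turn about z gives the same grasp; the last joint's range is limited). The gripper opens to 85 mm and grips with 20 to 120 N. Pads are 22 mm wide; open, the fingers measure 114 mm over their backs; the gripper's body (76 mm by 85 mm) begins 54 mm behind the grasp point. The pads swing forward as they close: fully open they stand 13 mm farther back than shut.
Start: joints at [1.239, 0.332, -0.065, 1.46, 0.022, 1.35, -0.088], TCP at [0.19, -0.595, 0.231] pointing down, gripper open.
Joint ranges: [-2.6, 2.6], [-0.5, 2.12], [-1.47, 1.34], [0.16, 2.42], [-1.27, 4.41], [0.06, 2.06], [-2.6, 2.6]. Speed limits (rad/s): [2.22, 2.22, 2.79, 2.79, 3.14, 3.14, 3.14].

INTERFACE

Orientations are given as a unit quaternion [w, x, y, z].
In Python, from workcell import manip gives the robot as it stands.
- The arm moves only by the tool jog_arm, never from a script. Its argument "plan" is a list of rows, each an object with "delta_pos": the shift along the world's x, y, z in m, a list of three; "twist": the turn, a rotation vector about the world's x, y, z in rad, a list of three; "gripper": the opening in per cent of the stroke, from 0 (shut) to 100 (fully open). A call has 1 to 12 rows; each row shifts and turns the commanded pose from where the row before left it; what a row does not reach is not made up. A row lasts 1/12 s, in which the tool goes at most 41.7 mm and 7.16 degrees, less where a joint would pass 70% of its speed; a pose out of reach is approached as far as the arm can. A call with a gripper value outside its range is refused whole. The fingers move at their own pace and stop on an object; the grip force is fixed at half the most. Time passes only in rows, so rows that do not move let the fingers close. It gives the time, the measured TCP pose, the force and the opening at its end, in the units of the state.
- manip.observe(): the state, without advancing time (a new reading comes with each control period).
- manip.get_image(name): name is "scene" or "side" or "wrist"; returns (picture, depth): 400x640x3 uint8, blue, green, red; 400x640 float32, m along the optical axis (not along the pixel's ray), 0 where there is no reading.
- manip.get_calibration(name): a dict with "vertical_fov" (degrees; the focal length in pixels is half the picture's height over the tangent of half this angle, whatever the lens; pixels are square), "cx", "cy" (the principal point, pixels), "cam_to_world" (4x4, takes a point from camera to world coordinates); the wrist camera has in their place "tool_from_camera" (4x4, takes a point from camera to tool coordinates, whose origin is the TCP and whose axes are the tool frame's). Camera axes: x right, y down, z forward; pixel columns grow to the right and rows downward; lengths in m; the calibration is good to about 2 mm. A picture is of the moment at which its call begins: read the wrist's pose just before it. get_calibration takes no time and is no camera call.
- manip.hand_in(): hands the job in, once; it reports no verdict.
The state is a dict: "t": time; "qpos": joint angles; "joint_vel": joint speeds; "effort": joint torques, N m; "position": TCP position; "tool_rot": TCP orientation; "contact_force": force on the tool from outside, world axes, zero at the start; "torque": the same for the moment, N m; "finger_gap": finger opening in m.
Only numpy, scipy, OpenCV 4.12 (cv2) and the standard library are available. Lean on these libraries where they do the work, as an engineer would, in place of code of your own. Each camera call takes 0.05 s, during which the arm holds its last target.

TASK

Take the hooked rod from its firebricks and with its hook draw the red-sleeved bolt all the way towards you, to its stop; lay the rod back, lift every glass casting out of the mould and set it down upright on the floor of the wooden tray without dropping it. Then, with the rod again, push the bolt fully home over the empty mould and leave the rod lying level on its firebricks; the bolt is hot, so never touch it with the hand or arm, and leave the frit jars, the flower tile and the rest of the bench as they are.

Things in the scene. Friction and masses are not known exactly. Their poses are not given: they have to be found in the camera images.
- bolt (a joint): slide bolt of the mould deck, hot: only the rod may touch it. A rigid steel frame on two low bars beside the mould, with a hold-down bar across the middle of the castings in front and a red-sleeved pull bar far behind. 0 = locked, hold-down bar over the castings; 0.100 m = drawn to its stop towards the robot. Takes about 3 N, stays where left, starts at 0 to 0.010
- hold_down (a point): middle of the bolt's hold-down bar (12 mm square, 366 mm along y, 111 mm above the table, 5 mm above the castings' stubs). Its x axis points away from the robot along the slide; the bolt is drawn to -x. The centre of the red pull bar (sleeve 160 mm long along y, 18 mm thick) lies 280 mm ahead in x and 9 mm higher, 60 mm above the firebricks below, free beneath and behind
- mould_face (a point): middle of the upper face of the white plaster mould (128 x 316 mm, face 60 mm above the table) that stands fixed on the deck; four open cavities 84 x 54 mm, 24 mm deep, side by side along its y axis at -111, -37, +37 and +111 mm. x axis points away from the robot
- rod_handle (a point): centre of the wooden handle (160 mm along x, 24 mm wide in y, 34 mm high in z) of the loose hooked rod, 0.3 kg, brass pommel behind, 10 mm thick steel rod ahead along +x. The hook, 10 mm thick, runs straight down (-z) from the rod's end; its lower end is 300 mm ahead of and 73 mm below this point. Balances within 15 mm of here. Starts upright on its rest, hook hanging beyond the bricks
- rest_top (a point): middle of the top of the fixed firebrick rest for the rod, 150 x 150 mm, top 90 mm above the table; left or right of the deck
- tray_floor (a point): middle of the inner floor of the loose open wooden tray with grey padding (0.9 kg; inside 200 mm along x, 170 mm along y, floor 8 mm above the table, walls 8 mm thick and 30 mm high); on the other side of the deck. Holds four castings, two by two
- casting_red (a point): centre (half-way up, 32 mm above the underside) of the red glass casting, which may be absent: a tile 80 (x) x 50 (y) x 24 mm with an upright stub 60 (x) x 24 (y) x 40 mm on it, z up, 64 mm high in all, 0.36 kg. It starts in a cavity, tile flush with the mould face, stub standing 40 mm proud; 2 mm of play all round; which cavity varies
- casting_green (a point): centre (half-way up, 32 mm above the underside) of the green glass casting, which may be absent: a tile 80 (x) x 50 (y) x 24 mm with an upright stub 60 (x) x 24 (y) x 40 mm on it, z up, 64 mm high in all, 0.36 kg. It starts in a cavity, tile flush with the mould face, stub standing 40 mm proud; 2 mm of play all round; which cavity varies
- casting_amber (a point): centre (half-way up, 32 mm above the underside) of the amber glass casting, which may be absent: a tile 80 (x) x 50 (y) x 24 mm with an upright stub 60 (x) x 24 (y) x 40 mm on it, z up, 64 mm high in all, 0.36 kg. It starts in a cavity, tile flush with the mould face, stub standing 40 mm proud; 2 mm of play all round; which cavity varies
- casting_blue (a point): centre (half-way up, 32 mm above the underside) of the blue glass casting, which may be absent: a tile 80 (x) x 50 (y) x 24 mm with an upright stub 60 (x) x 24 (y) x 40 mm on it, z up, 64 mm high in all, 0.36 kg. It starts in a cavity, tile flush with the mould face, stub standing 40 mm proud; 2 mm of play all round; which cavity varies
- frit_jar: blue jar of glass frit, 60 mm wide, 100 mm high; bystander; origin at its underside
- frit_jar2: green jar of glass frit, 56 mm wide, 90 mm high; bystander; origin at its underside
- fused_tile: white tile with a fused flower, 80 x 80 x 8 mm, lying on the firebricks behind the mould, its top 66 mm above the table, 45 mm under the level of the bolt's pull bar; bystander; origin at its underside
Not all that is in view belongs to the job. What is meant by the part that bears casting_amber is not pink, and is the smaller of those in its own colour.

How it is judged:
By the outcome, as a careful person would: the job done as asked, in the order asked, and still so for the second after the job is handed in, with the robot touching nothing.
Of cast_red, cast_green, cast_amber, cast_blue only 2 to 4 are there at a start; the rules pass over those that are not, and their reading is None.
At some moment in a run one of tray, rod may be knocked a few centimetres aside while the robot is not near it.
It also fails if it takes over 210 s, if anything falls off the work surface, if the arm or the gripper's body presses on something with over 40 N, if the wrist force passes 120 N, or if a joint passes its speed limit or range.

## Working session

There is one attempt and no reset: what is moved stays moved. The work goes in short steps, Python scripts to look and compute and a tool call to move; the robot and the scene stay as the last step left them, time stands still between calls to the robot, and variables do not carry over. Pictures are saved under pics/ and viewed, and the job is handed in when it is done.

Besides the shell and the picture viewer there is one more tool, called after "Emit:" by a JSON object that holds its "api" and its "payload", one argument or row to a line. jog_arm: Moves the arm, as the interface text tells. Its arguments: {"type":"object","properties":{"plan":{"type":"array"}},"required":["plan"]}

```bash
ls; mkdir -p pics; cat > h.py <<'E'
import numpy as np,cv2
from workcell import manip
from scipy.spatial.transform import Rotation as R
def tool():
    s=manip.observe();q=s['tool_rot'];T=np.eye(4);T[:3,:3]=R.from_quat([q[1],q[2],q[3],q[0]]).as_matrix();T[:3,3]=s['position'];return T
def grab(n,fn=None):
    T=tool();c=manip.get_calibration(n);im,d=manip.get_image(n)
    M=T@np.array(c['tool_from_camera']) if n=='wrist' else np.array(c['cam_to_world'])
    f=200/np.tan(np.radians(c['vertical_fov'])/2)
    v,u=np.mgrid[0:400,0:640]
    P=np.stack([(u-c['cx'])/f*d,(v-c['cy'])/f*d,d],-1)@M[:3,:3].T+M[:3,3]
    P[d==0]=np.nan
    if fn: cv2.imwrite('pics/'+fn+'.png',im); np.savez('pics/'+fn+'.npz',im=im,d=d,P=P,M=M,f=f,c=[c['cx'],c['cy']])
    return im,d,P
E
python3 - <<'E'
from h import *
s=manip.observe();print(s)
for n in('scene','side','wrist'):
    c=manip.get_calibration(n);print(n,c)
    grab(n,n+'0')
E
```

```text
pics
{'t': 0.0, 'qpos': array([ 1.23939602,  0.33283376, -0.06469386,  1.46094664,  0.02154917,
        1.34987927, -0.08848767]), 'joint_vel': array([-0.00148987, -0.00084866, -0.0009273 , -0.00109276,  0.00110001,
        0.00023037, -0.0009388 ]), 'effort': array([ 2.91696670e-04, -6.25450516e+01,  4.90960618e-02, -3.91610026e+01,
        1.61564257e-02,  9.85471270e-03,  2.29309768e-05]), 'position': array([ 0.1898424 , -0.59508022,  0.23053715]), 'tool_rot': array([-3.98689209e-04,  8.07443797e-01, -5.89944101e-01, -5.59771172e-04]), 'contact_force': array([ 0.47244269,  0.41429551, -0.4316215 ]), 'torque': array([ 0.05659142, -0.01915665, -0.02155394]), 'finger_gap': 0.08509288402972434}
scene {'vertical_fov': 56.80337908920127, 'cx': 316.1923920483456, 'cy': 204.02993357415306, 'cam_to_world': array([[-0.05026235,  0.76374591, -0.64355721,  1.30677564],
       [ 0.99862834,  0.02896881, -0.04361478,  0.0340741 ],
       [-0.01466752, -0.64486665, -0.76415435,  1.01833743],
       [ 0.        ,  0.        ,  0.        ,  1.        ]])}
side {'vertical_fov': 51.338571780495386, 'cx': 322.8460784153953, 'cy': 198.17893231618396, 'cam_to_world': array([[-0.82442359, -0.38205488,  0.41756415, -0.05093345],
       [-0.56572645,  0.53448983, -0.62791258,  0.87217267],
       [ 0.01671327, -0.75389303, -0.65678457,  1.01399641],
       [ 0.        ,  0.        ,  0.        ,  1.        ]])}
wrist {'vertical_fov': 60.540394434524195, 'cx': 318.70581676146674, 'cy': 198.41038173005387, 'tool_from_camera': array([[ 9.99999799e-01, -4.97672743e-04,  3.93901314e-04,
        -1.16422876e-03],
       [ 3.63299085e-04,  9.57716656e-01,  2.87712834e-01,
        -7.29375731e-02],
       [-5.20432685e-04, -2.87712633e-01,  9.57716644e-01,
        -1.42918139e-01],
       [ 0.00000000e+00,  0.00000000e+00,  0.00000000e+00,
         1.00000000e+00]])}
```

View pics/scene0.png

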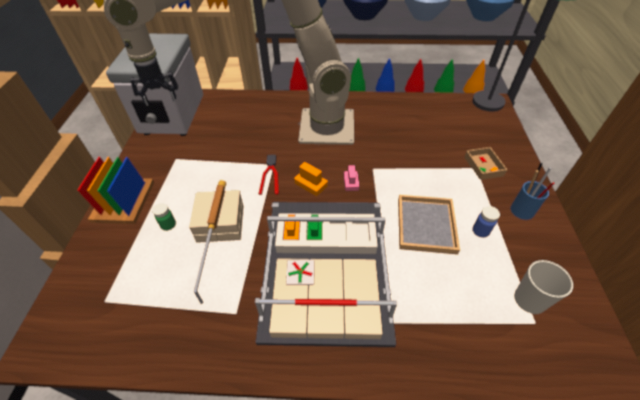

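View pics/side0.png

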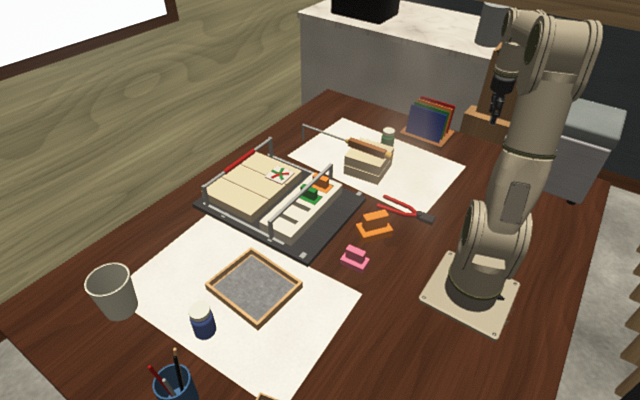

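View pics/wrist0.png

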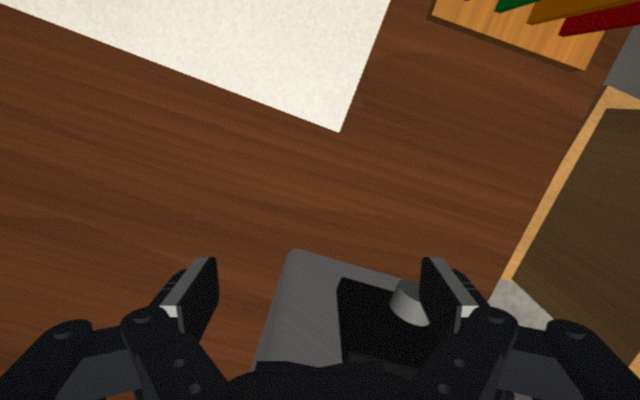

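```bash
python3 - <<'E'
from h import *
z=np.load('pics/scene0.npz');im=z['im'];P=z['P']
cv2.imwrite('pics/zoom0.png',cv2.resize(im[150:350,250:410],None,fx=3.5,fy=3,interpolation=cv2.INTER_CUBIC)[:600])
cv2.imwrite('pics/zoom1.png',cv2.resize(im[150:310,140:290],None,fx=4,fy=3.7,interpolation=cv2.INTER_CUBIC))
def s(n,u0,u1,v0,v1,zl,zh):
    Q=P[v0:v1,u0:u1].reshape(-1,3);Q=Q[(Q[:,2]>zl)&(Q[:,2]<zh)]
    print(n,len(Q),'med',np.median(Q,0).round(4),'p2',np.percentile(Q,2,0).round(4),'p98',np.percentile(Q,98,0).round(4))
for n,p in dict(amb=(291,222),grn=(315,222),amb2=(311,172),pink=(351,171),mould=(338,232),bar=(300,218),red=(326,302),brick=(290,300),handle=(217,200),restL=(200,215),restR=(233,215),tray=(428,222),hookend=(199,297),rod=(206,260),jar=(488,215),jar2=(165,210),tile=(300,268),barend1=(272,218),barend2=(379,217),deck=(265,330)).items():
    print(n,p,P[p[1],p[0]].round(4))
E
```

```text
amb (291, 222) [ 0.6083 -0.0936  0.098 ]
grn (315, 222) [ 0.605  -0.0185  0.0976]
amb2 (311, 172) [ 0.376  -0.0449  0.0887]
pink (351, 171) [0.3442 0.0983 0.0672]
mould (338, 232) [0.5977 0.0551 0.0383]
bar (300, 218) [ 0.6053 -0.0647  0.1161]
red (326, 302) [0.8849 0.0251 0.1268]
brick (290, 300) [ 0.8815 -0.0687  0.1228]
handle (217, 200) [ 0.5481 -0.3364  0.1232]
restL (200, 215) [ 0.5818 -0.393   0.0854]
restR (233, 215) [ 0.5805 -0.2845  0.0891]
tray (428, 222) [0.5197 0.3629 0.0055]
hookend (199, 297) [ 0.8625 -0.3257  0.0784]
rod (206, 260) [ 0.697  -0.3662 -0.0007]
jar (488, 215) [0.5572 0.524  0.0991]
jar2 (165, 210) [ 0.5675 -0.5123  0.088 ]
tile (300, 268) [ 0.754  -0.0553  0.0686]
barend1 (272, 218) [ 0.6107 -0.151   0.1187]
barend2 (379, 217) [0.5126 0.1953 0.016 ]
deck (265, 330) [ 0.9234 -0.141   0.0187]
```

View pics/zoom0.png

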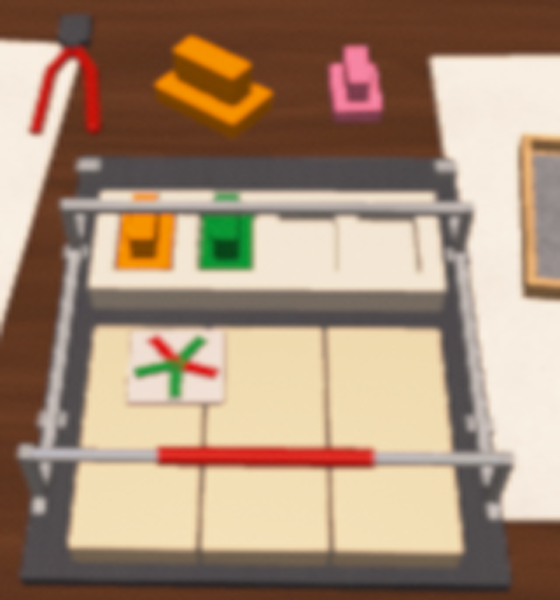

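View pics/zoom1.png

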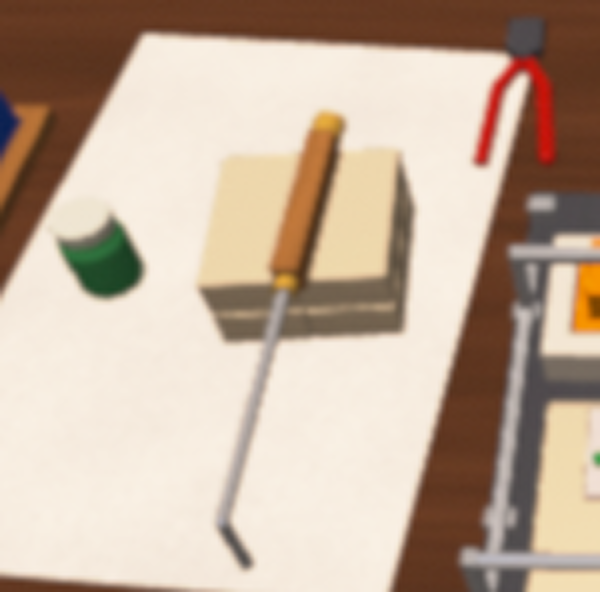

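```bash
cat > fit.py <<'E'
from h import *
import sys
def run(z,names=None):
    im=z['im'];P=z['P'];hsv=cv2.cvtColor(im,cv2.COLOR_BGR2HSV);H,S,V=[hsv[...,i].astype(int) for i in range(3)]
    def roi(u0,u1,v0,v1):
        m=np.zeros(H.shape,bool);m[v0:v1,u0:u1]=1;return m
    def pca(m,n):
        Q=P[m];Q=Q[~np.isnan(Q).any(1)];xy=Q[:,:2];c=np.median(Q,0)
        r=cv2.minAreaRect(xy.astype(np.float32));w,V_=np.linalg.eigh(np.cov((xy-xy.mean(0)).T))
        a=V_[:,1];
        if a[0]<0:a=-a
        print(n,len(Q),'med',c.round(4),'rect c',np.round(r[0],4),'size',np.round(r[1],4),'ang',round(r[2],1),'pca',round(np.degrees(np.arctan2(a[1],a[0])),2))
    return im,P,H,S,V,roi,pca
E
python3 - <<'E'
from fit import *
z=np.load('pics/scene0.npz');im,P,H,S,V,roi,pca=run(z)
Z=P[...,2]
pca(roi(185,245,175,250)&(S>120)&(Z>.1)&(Z<.14),'handle')
pca(roi(185,245,180,250)&(Z>.08)&(Z<.098),'resttop')
pca(roi(185,245,240,310)&(Z>.06)&(Z<.125),'rod')
pca(roi(280,370,290,315)&(H<8)&(S>150)&(Z>.11),'redbar')
pca(roi(262,390,210,226)&(Z>.108)&(Z<.125),'holdbar')
pca(roi(270,380,210,256)&(Z>.052)&(Z<.068)&(S<60),'mould')
pca(roi(270,300,212,245)&(S>200)&(H>5)&(H<25)&(Z>.095)&(Z<.112),'ambstub')
pca(roi(280,303,212,245)&(S>200)&(H>5)&(H<25)&(Z>.052)&(Z<.07),'ambtile')
pca(roi(303,326,212,245)&(S>150)&(H>45)&(H<75)&(Z>.095)&(Z<.112),'grnstub')
pca(roi(303,326,212,245)&(S>150)&(H>45)&(H<75)&(Z>.052)&(Z<.07),'grntile')
pca(roi(395,465,190,255)&(Z<.015)&(S<40)&(V<170),'trayfloor')
pca(roi(395,465,185,256)&(Z<.06)&(Z>.022)&(Z<.045),'traywall')
pca(roi(280,320,255,290)&(Z<.072)&(Z>.062)&(S<40),'tile')
pca(roi(330,375,150,195)&(H>150)&(S>60)&(Z>.01),'pink')
pca(roi(290,335,155,195)&(S>200)&(H>5)&(H<25)&(V>180),'amb2')
E
```

```text
handle 389 med [ 0.5685 -0.3358  0.1212] rect c [ 0.5547 -0.3388] size [0.197  0.0241] ang 2.0 pca 1.95
resttop 1300 med [ 0.5594 -0.3627  0.0881] rect c [ 0.5581 -0.3488] size [0.1678 0.1505] ang 6.8 pca -89.43
rod 233 med [ 0.7975 -0.3302  0.109 ] rect c [ 0.7794 -0.3317] size [0.1721 0.0114] ang 1.6 pca 1.98
redbar 334 med [0.8843 0.0197 0.1264] rect c [0.8828 0.0236] size [0.0165 0.1528] ang 2.0 pca -88.46
holdbar 511 med [0.605  0.0095 0.1146] rect c [0.6031 0.0165] size [0.017  0.3621] ang 2.0 pca -88.39
mould 1575 med [0.6396 0.0183 0.0584] rect c [0.6061 0.0054] size [0.1345 0.3393] ang 1.2 pca -86.93
ambstub 63 med [ 0.6255 -0.0941  0.0979] rect c [ 0.623  -0.0938] size [0.0297 0.0219] ang 5.0 pca 9.78
ambtile 129 med [ 0.6211 -0.0873  0.0587] rect c [ 0.6097 -0.0958] size [0.0687 0.045 ] ang 1.7 pca -11.38
grnstub 68 med [ 0.6202 -0.0192  0.0987] rect c [ 0.6204 -0.0194] size [0.032  0.0219] ang 2.7 pca 0.1
grntile 111 med [ 0.6185 -0.0267  0.0582] rect c [ 0.6065 -0.0221] size [0.0674 0.0392] ang 3.6 pca 9.04
trayfloor 1811 med [0.5297 0.3557 0.0073] rect c [0.524  0.3549] size [0.1542 0.1746] ang 85.3 pca -2.67
traywall 615 med [0.5562 0.3605 0.0279] rect c [0.5317 0.3553] size [0.1874 0.2226] ang 86.0 pca -4.2
tile 262 med [ 0.7785 -0.0572  0.0649] rect c [ 0.7627 -0.0563] size [0.0736 0.0736] ang 3.0 pca -81.32
pink 275 med [0.3598 0.0996 0.0252] rect c [0.342  0.1021] size [0.0835 0.0501] ang 3.6 pca 9.65
amb2 348 med [ 0.3656 -0.0494  0.0334] rect c [ 0.3201 -0.054 ] size [0.1596 0.1239] ang 54.4 pca 40.18
```

```bash
cat > to.py <<'E'
from h import *
import sys
# target x y z, yaw deg of tool x axis, tool down
x,y,z,yaw=map(float,sys.argv[1:5])
T=tool();a=np.radians(yaw)
X=np.array([np.cos(a),np.sin(a),0]);Zt=np.array([0,0,-1.]);Rt=np.stack([X,np.cross(Zt,X),Zt],1)
rv=R.from_matrix(Rt@T[:3,:3].T).as_rotvec()
s=manip.observe()
print('t',round(s['t'],2),'pos',s['position'].round(4),'yaw',round(np.degrees(np.arctan2(T[1,0],T[0,0])),2),'gap',round(s['finger_gap'],4),'F',s['contact_force'].round(1))
print('dpos',(np.array([x,y,z])-T[:3,3]).round(4),'rot',rv.round(4),'q',s['qpos'].round(2))
E
python3 to.py .55 -.34 .26 -88.05
```

```text
t 0.15 pos [ 0.1898 -0.5952  0.2307] yaw -72.31 gap 0.0853 F [-0.6  0.2 -0.3]
dpos [0.3602 0.2552 0.0293] rot [-1.000e-03 -2.000e-04 -2.748e-01] q [ 1.24  0.33 -0.06  1.46  0.02  1.35 -0.09]
```

Emit:
{"api": "jog_arm", "payload": {
  "plan": [
    {"delta_pos": [0.03, 0.0213, 0.0025], "twist": [0, 0, -0.023], "gripper": 100},
    {"delta_pos": [0.03, 0.0213, 0.0025], "twist": [0, 0, -0.023], "gripper": 100},
    {"delta_pos": [0.03, 0.0213, 0.0025], "twist": [0, 0, -0.023], "gripper": 100},
    {"delta_pos": [0.03, 0.0213, 0.0025], "twist": [0, 0, -0.023], "gripper": 100},
    {"delta_pos": [0.03, 0.0213, 0.0025], "twist": [0, 0, -0.023], "gripper": 100},
    {"delta_pos": [0.03, 0.0213, 0.0025], "twist": [0, 0, -0.023], "gripper": 100},
    {"delta_pos": [0.03, 0.0213, 0.0025], "twist": [0, 0, -0.023], "gripper": 100},
    {"delta_pos": [0.03, 0.0213, 0.0025], "twist": [0, 0, -0.023], "gripper": 100},
    {"delta_pos": [0.03, 0.0213, 0.0025], "twist": [0, 0, -0.023], "gripper": 100},
    {"delta_pos": [0.03, 0.0213, 0.0025], "twist": [0, 0, -0.023], "gripper": 100},
    {"delta_pos": [0.03, 0.0213, 0.0025], "twist": [0, 0, -0.023], "gripper": 100},
    {"delta_pos": [0.03, 0.0213, 0.0025], "twist": [0, 0, -0.023], "gripper": 100}
  ]
}}

```text
t: 1.15
position: [0.5511, -0.3386, 0.2613]
tool_rot: [0.0, 0.718, -0.696, -0.0]
contact_force: [0.9, -1.0, 0.7]
finger_gap: 0.0853
```

Emit:
{"api": "jog_arm", "payload": {
  "plan": [
    {"delta_pos": [0, 0, 0], "twist": [0, 0, 0], "gripper": 100},
    {"delta_pos": [0, 0, 0], "twist": [0, 0, 0], "gripper": 100},
    {"delta_pos": [0, 0, 0], "twist": [0, 0, 0], "gripper": 100}
  ]
}}

```text
t: 1.4
position: [0.5497, -0.3401, 0.2609]
tool_rot: [0.0, 0.719, -0.695, -0.0]
contact_force: [0.6, 0.4, 0.3]
finger_gap: 0.0856
```

```bash
python3 to.py .55 -.34 .26 -88.05; python3 -c "
from h import *
grab('wrist','w1')"
```

```text
t 1.4 pos [ 0.5497 -0.3401  0.2609] yaw -88.11 gap 0.0856 F [0.6 0.4 0.3]
dpos [ 0.0003  0.0001 -0.0009] rot [ 0.0002 -0.0009  0.001 ] q [ 0.67  0.38 -0.26  1.34  0.1   1.43 -1.12]
```

View pics/w1.png

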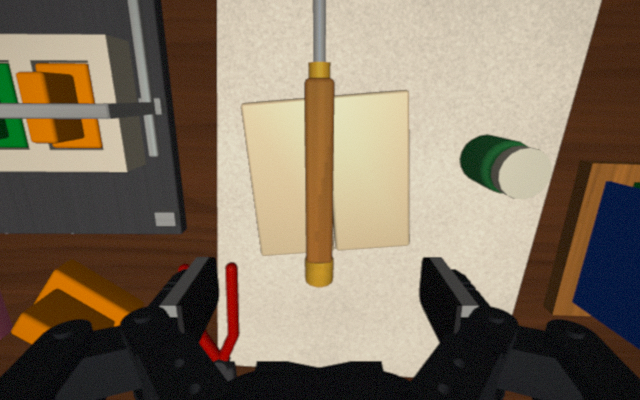

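The wrist view shows the handle from (318,78) to (318,262) on the rest, with the rod running up from it; the amber casting is at the left (60,105).

```bash
python3 - <<'E'
from fit import *
z=np.load('pics/w1.npz');im,P,H,S,V,roi,pca=run(z);Z=P[...,2]
pca(roi(300,340,75,262)&(S>100)&(Z>.115)&(Z<.135)&(V<200),'handle')
pca(roi(235,415,85,260)&(Z>.08)&(Z<.097),'rest')
pca(roi(305,335,0,62)&(Z>.09)&(Z<.13),'rod')
for v in range(70,270,16): print(v,P[v,318].round(4),[P[v,u].round(3)[1] for u in range(296,342) if P[v,u,2]>.11][::30])
for v in(75,80,255,262,266):print(v,P[v,318].round(4))
pca(roi(0,110,50,160)&(S>200)&(H<25)&(H>5)&(Z>.05)&(Z<.068),'ambtile')
pca(roi(0,110,50,160)&(S>200)&(H<25)&(H>5)&(Z>.093)&(Z<.11),'ambstub')
E
```

```text
handle 5037 med [ 0.5656 -0.3388  0.1242] rect c [ 0.5582 -0.3392] size [0.1591 0.0234] ang 1.8 pca 1.85
rest 20046 med [ 0.5557 -0.3626  0.09  ] rect c [ 0.5474 -0.3491] size [0.1497 0.1494] ang 6.3 pca -87.79
rod 798 med [ 0.6707 -0.3354  0.1114] rect c [ 0.6702 -0.3356] size [0.0439 0.0096] ang 1.7 pca 1.51
70 [ 0.6413 -0.3357  0.1165] [np.float64(-0.328)]
86 [ 0.6292 -0.3361  0.1244] [np.float64(-0.325), np.float64(-0.349)]
102 [ 0.6173 -0.3364  0.1255] [np.float64(-0.325)]
118 [ 0.605  -0.3368  0.1243] [np.float64(-0.326)]
134 [ 0.5925 -0.3372  0.1247] [np.float64(-0.327)]
150 [ 0.5794 -0.3377  0.1237] [np.float64(-0.327)]
166 [ 0.5662 -0.3381  0.124 ] [np.float64(-0.327)]
182 [ 0.5526 -0.3385  0.1241] [np.float64(-0.328)]
198 [ 0.5388 -0.339   0.1249] [np.float64(-0.328)]
214 [ 0.524  -0.3394  0.1237] [np.float64(-0.328)]
230 [ 0.5097 -0.3399  0.1252] [np.float64(-0.329)]
246 [ 0.4941 -0.3404  0.1243] [np.float64(-0.33)]
262 [ 0.4779 -0.3409  0.1234] [np.float64(-0.329)]
75 [ 0.6376 -0.3358  0.1171]
80 [ 0.6336 -0.3359  0.1239]
255 [ 0.4856 -0.3407  0.125 ]
262 [ 0.4779 -0.3409  0.1234]
266 [ 0.4729 -0.3411  0.1215]
ambtile 1827 med [ 0.616  -0.1072  0.0601] rect c [ 0.604  -0.0949] size [0.0791 0.0497] ang 1.5 pca 4.31
ambstub 1662 med [ 0.6118 -0.0982  0.0998] rect c [ 0.6036 -0.096 ] size [0.0596 0.0244] ang 1.6 pca 1.51
```

Emit:
{"api": "jog_arm", "payload": {
  "plan": [
    {"delta_pos": [0.004, 0.0005, -0.03], "twist": [0, 0, 0], "gripper": 90},
    {"delta_pos": [0.004, 0.0005, -0.03], "twist": [0, 0, 0], "gripper": 80},
    {"delta_pos": [0, 0, -0.03], "twist": [0, 0, 0], "gripper": 70},
    {"delta_pos": [0, 0, -0.03], "twist": [0, 0, 0], "gripper": 70},
    {"delta_pos": [0, 0, -0.026], "twist": [0, 0, 0], "gripper": 70},
    {"delta_pos": [0, 0, -0.012], "twist": [0, 0, 0], "gripper": 70},
    {"delta_pos": [0, 0, -0.008], "twist": [0, 0, 0], "gripper": 70},
    {"delta_pos": [0, 0, 0], "twist": [0, 0, 0], "gripper": 70},
    {"delta_pos": [0, 0, 0], "twist": [0, 0, 0], "gripper": 70}
  ]
}}

```text
t: 2.2
position: [0.5583, -0.3396, 0.0966]
tool_rot: [-0.0, 0.718, -0.696, 0.001]
contact_force: [0.0, -0.1, 0.3]
finger_gap: 0.06
```

Emit:
{"api": "jog_arm", "payload": {
  "plan": [
    {"delta_pos": [0, 0, 0], "twist": [0, 0, 0], "gripper": 0},
    {"delta_pos": [0, 0, 0], "twist": [0, 0, 0], "gripper": 0},
    {"delta_pos": [0, 0, 0], "twist": [0, 0, 0], "gripper": 0},
    {"delta_pos": [0, 0, 0], "twist": [0, 0, 0], "gripper": 0},
    {"delta_pos": [0, 0, 0], "twist": [0, 0, 0], "gripper": 0},
    {"delta_pos": [0, 0, 0], "twist": [0, 0, 0], "gripper": 0},
    {"delta_pos": [0, 0, 0], "twist": [0, 0, 0], "gripper": 0},
    {"delta_pos": [0, 0, 0], "twist": [0, 0, 0], "gripper": 0}
  ]
}}

```text
t: 2.87
position: [0.5587, -0.3392, 0.0968]
tool_rot: [-0.0, 0.719, -0.695, 0.001]
contact_force: [-0.9, 0.1, 6.1]
finger_gap: 0.0229
```

```bash
python3 to.py .558 -.339 .095 -88.15
```

```text
t 2.87 pos [ 0.5587 -0.3392  0.0968] yaw -88.12 gap 0.0229 F [-0.9  0.1  6.1]
dpos [-0.0007  0.0002 -0.0018] rot [ 0.0012  0.0019 -0.0005] q [ 0.66  0.5  -0.25  1.52  0.13  1.13 -1.15]
```

Emit:
{"api": "jog_arm", "payload": {
  "plan": [
    {"delta_pos": [0, 0, 0.01], "twist": [0, 0, 0], "gripper": 0},
    {"delta_pos": [0, 0, 0.02], "twist": [0, 0, 0], "gripper": 0},
    {"delta_pos": [0, 0, 0.025], "twist": [0, 0, 0], "gripper": 0},
    {"delta_pos": [0, 0, 0.025], "twist": [0, 0, 0], "gripper": 0},
    {"delta_pos": [0, 0, 0.025], "twist": [0, 0, 0], "gripper": 0},
    {"delta_pos": [0, 0, 0.025], "twist": [0, 0, 0], "gripper": 0},
    {"delta_pos": [0, 0, 0.015], "twist": [0, 0, 0], "gripper": 0},
    {"delta_pos": [0, 0, 0], "twist": [0, 0, 0], "gripper": 0},
    {"delta_pos": [0, 0, 0], "twist": [0, 0, 0], "gripper": 0}
  ]
}}

```text
t: 3.62
position: [0.5581, -0.3388, 0.2407]
tool_rot: [-0.0, 0.719, -0.695, 0.0]
contact_force: [-0.8, 0.5, -4.7]
finger_gap: 0.0231
```

```bash
python3 to.py .6127 .054 .242 -88.15;python3 -c "
from h import *
grab('scene','s1')"
```

```text
t 3.62 pos [ 0.5581 -0.3388  0.2407] yaw -88.11 gap 0.0231 F [-0.8  0.5 -4.7]
dpos [0.0546 0.3928 0.0013] rot [ 0.0005  0.0008 -0.0006] q [ 0.66  0.4  -0.26  1.36  0.1   1.4  -1.13]
```

View pics/s1.png

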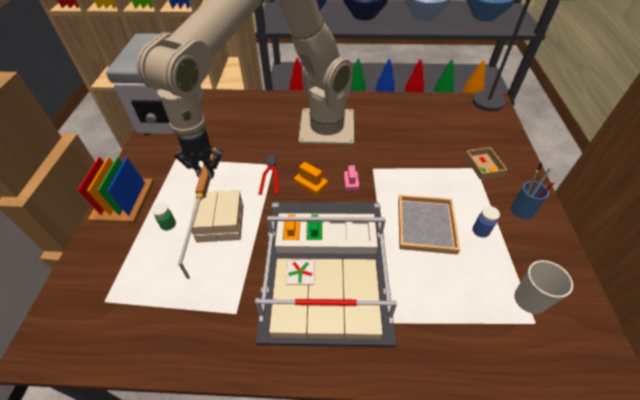

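The rod is lifted clear and held by the handle, hook at (184,270). Checking its pitch.

```bash
cat > rod.py <<'E'
from h import *
import sys
# project predicted rod axis, hook; print measured depth points near the line
fn=sys.argv[1]; hc=np.array(list(map(float,sys.argv[2:5]))); yaw=np.radians(float(sys.argv[5]))
z=np.load('pics/%s.npz'%fn);P=z['P'].reshape(-1,3);
d=np.array([np.cos(yaw),np.sin(yaw)]);n=np.array([-d[1],d[0]])
r=P-hc;a=r[:,:2]@d;b=r[:,:2]@n
m=(np.abs(b)<.02)&(a>.09)&(a<.29)&(r[:,2]>-.04)
Q=np.stack([a[m],b[m],r[m,2]],1)
for lo in np.arange(.09,.29,.05):
    q=Q[(Q[:,0]>=lo)&(Q[:,0]<lo+.05)]
    if len(q): print(round(lo+.025,3),len(q),'b',np.median(q[:,1]).round(4),'top dz',np.median(q[:,2]).round(4),np.percentile(q[:,2],90).round(4))
m=(np.abs(b)<.03)&(a>.27)&(a<.34)&(r[:,2]>-.1);Q=np.stack([a[m],b[m],r[m,2]],1)
print('hook',len(Q),Q.min(0).round(4),Q.max(0).round(4))
E
python3 rod.py s1 .558 -.339 .251 1.87
```

```text
0.115 73 b 0.0025 top dz 0.0021 0.0044
0.165 61 b 0.0025 top dz 0.002 0.0047
0.215 65 b 0.0025 top dz 0.0019 0.0039
0.265 75 b 0.0024 top dz 0.0022 0.0044
hook 127 [ 0.2707 -0.0035 -0.0701] [0.3079 0.0068 0.0066]
```

Emit:
{"api": "jog_arm", "payload": {
  "plan": [
    {"delta_pos": [0.0045, 0.0328, 0], "twist": [0, 0, 0], "gripper": 0},
    {"delta_pos": [0.0045, 0.0328, 0], "twist": [0, 0, 0], "gripper": 0},
    {"delta_pos": [0.0045, 0.0328, 0], "twist": [0, 0, 0], "gripper": 0},
    {"delta_pos": [0.0045, 0.0328, 0], "twist": [0, 0, 0], "gripper": 0},
    {"delta_pos": [0.0045, 0.0328, 0], "twist": [0, 0, 0], "gripper": 0},
    {"delta_pos": [0.0045, 0.0328, 0], "twist": [0, 0, 0], "gripper": 0},
    {"delta_pos": [0.0045, 0.0328, 0], "twist": [0, 0, 0], "gripper": 0},
    {"delta_pos": [0.0045, 0.0328, 0], "twist": [0, 0, 0], "gripper": 0},
    {"delta_pos": [0.0045, 0.0328, 0], "twist": [0, 0, 0], "gripper": 0},
    {"delta_pos": [0.0045, 0.0328, 0], "twist": [0, 0, 0], "gripper": 0},
    {"delta_pos": [0.0045, 0.0328, 0], "twist": [0, 0, 0], "gripper": 0},
    {"delta_pos": [0.0045, 0.0328, 0], "twist": [0, 0, 0], "gripper": 0}
  ]
}}

```text
t: 4.67
position: [0.6111, 0.0561, 0.2383]
tool_rot: [0.001, 0.719, -0.695, -0.001]
contact_force: [0.7, 0.4, -3.0]
finger_gap: 0.023
```

Emit:
{"api": "jog_arm", "payload": {
  "plan": [
    {"delta_pos": [0, 0, 0], "twist": [0, 0, 0], "gripper": 0},
    {"delta_pos": [0, 0, 0], "twist": [0, 0, 0], "gripper": 0},
    {"delta_pos": [0, 0, 0], "twist": [0, 0, 0], "gripper": 0}
  ]
}}

```text
t: 4.92
position: [0.6113, 0.0541, 0.2387]
tool_rot: [0.001, 0.719, -0.695, -0.001]
contact_force: [-0.6, -0.2, -3.4]
finger_gap: 0.0231
```

```bash
python3 to.py .6127 .054 .142 -88.15;python3 - <<'E'
from fit import *
for n in('scene','side'): grab(n,n+'2')
z=np.load('pics/scene2.npz');im,P,H,S,V,roi,pca=run(z);Z=P[...,2]
pca(roi(250,400,285,315)&(H<8)&(S>150)&(Z>.11)&(Z<.14),'redbar')
E
python3 rod.py scene2 .6127 .054 .253 1.87
```

```text
t 4.92 pos [0.6113 0.0541 0.2387] yaw -88.11 gap 0.0231 F [-0.6 -0.2 -3.4]
dpos [ 0.0014 -0.0001 -0.0967] rot [ 0.0008 -0.0026 -0.0006] q [ 0.19  0.34 -0.45  1.46  0.15  1.38 -1.81]
redbar 313 med [0.8846 0.0144 0.1266] rect c [0.8831 0.0225] size [0.0161 0.1545] ang 1.6 pca -88.34
0.115 71 b 0.0004 top dz -0.0017 0.0003
0.165 65 b -0.0005 top dz -0.0016 0.0007
0.215 75 b 0.0001 top dz -0.0024 -0.0002
0.265 79 b 0.0005 top dz -0.002 -0.0003
hook 119 [ 0.2702 -0.0047 -0.0745] [3.05e-01 5.30e-03 2.00e-04]
```

View pics/scene2.png

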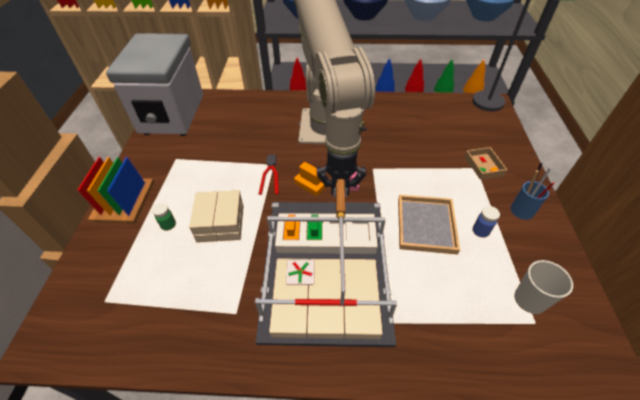

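View pics/side2.png

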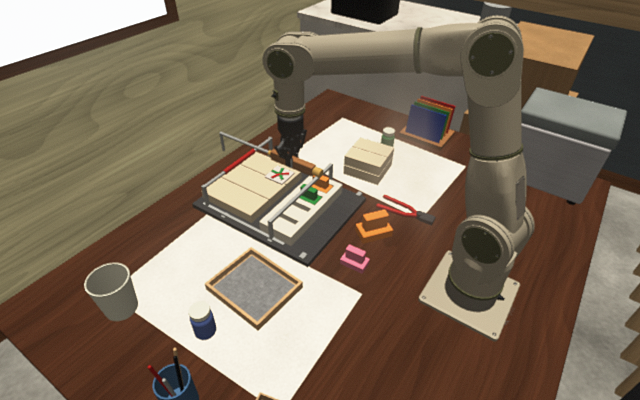

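Emit:
{"api": "jog_arm", "payload": {
  "plan": [
    {"delta_pos": [0, 0, -0.02], "twist": [0, 0, 0], "gripper": 0},
    {"delta_pos": [0, 0, -0.02], "twist": [0, 0, 0], "gripper": 0},
    {"delta_pos": [0, 0, -0.02], "twist": [0, 0, 0], "gripper": 0},
    {"delta_pos": [0, 0, -0.02], "twist": [0, 0, 0], "gripper": 0},
    {"delta_pos": [0, 0, -0.015], "twist": [0, 0, 0], "gripper": 0},
    {"delta_pos": [0, 0, 0], "twist": [0, 0, 0], "gripper": 0},
    {"delta_pos": [0, 0, 0], "twist": [0, 0, 0], "gripper": 0},
    {"delta_pos": [0, 0, 0], "twist": [0, 0, 0], "gripper": 0}
  ]
}}

```text
t: 5.68
position: [0.6125, 0.0541, 0.1465]
tool_rot: [-0.0, 0.718, -0.696, 0.0]
contact_force: [0.5, -0.2, -1.3]
finger_gap: 0.0227
```

```bash
python3 to.py .6127 .054 .142 -88.15;python3 - <<'E'
from h import *
a=grab('scene','scene3')[0]; b=grab('side','side3')[0]
cv2.imwrite('pics/c3.png',np.hstack([cv2.resize(a[180:330,250:400],(400,400)),cv2.resize(b[110:260,180:330],(400,400))]))
E
python3 rod.py scene3 .6113 .054 .152 1.87
```

```text
t 5.68 pos [0.6125 0.0541 0.1465] yaw -88.18 gap 0.0227 F [ 0.5 -0.2 -1.3]
dpos [ 0.0002 -0.0001 -0.0045] rot [0.0001 0.0013 0.0005] q [ 0.19  0.4  -0.45  1.58  0.18  1.2  -1.83]
0.115 65 b 0.0003 top dz 0.0076 0.0115
0.165 56 b -0.0002 top dz 0.0068 0.0094
0.215 67 b -0.0011 top dz 0.0072 0.0084
0.265 161 b -0.0009 top dz -0.023 0.0083
hook 648 [ 0.27   -0.0295 -0.1   ] [0.3288 0.0299 0.0113]
```

View pics/c3.png

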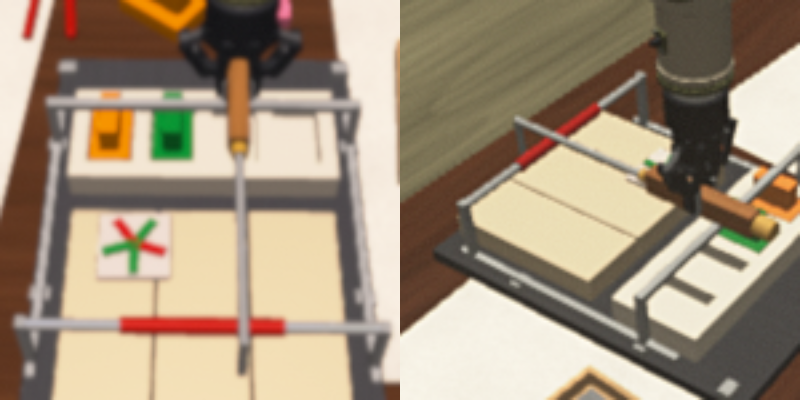

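Emit:
{"api": "jog_arm", "payload": {
  "plan": [
    {"delta_pos": [-0.006, -0.0002, 0], "twist": [0, 0, 0], "gripper": 0},
    {"delta_pos": [-0.008, -0.0003, 0], "twist": [0, 0, 0], "gripper": 0},
    {"delta_pos": [-0.01, -0.0003, 0], "twist": [0, 0, 0], "gripper": 0},
    {"delta_pos": [-0.01, -0.0003, 0], "twist": [0, 0, 0], "gripper": 0},
    {"delta_pos": [-0.01, -0.0003, 0], "twist": [0, 0, 0], "gripper": 0},
    {"delta_pos": [-0.01, -0.0003, 0], "twist": [0, 0, 0], "gripper": 0},
    {"delta_pos": [-0.01, -0.0003, 0], "twist": [0, 0, 0], "gripper": 0},
    {"delta_pos": [-0.01, -0.0003, 0], "twist": [0, 0, 0], "gripper": 0},
    {"delta_pos": [-0.01, -0.0003, 0], "twist": [0, 0, 0], "gripper": 0},
    {"delta_pos": [-0.01, -0.0003, 0], "twist": [0, 0, 0], "gripper": 0}
  ]
}}

```text
t: 6.62
position: [0.5176, 0.0519, 0.1459]
tool_rot: [-0.001, 0.719, -0.695, 0.001]
contact_force: [5.1, 0.0, -4.6]
finger_gap: 0.0232
```

```bash
python3 to.py .4985 .05 .142 -88.15;python3 - <<'E'
from fit import *
a=grab('scene','scene4')[0]; b=grab('side','side4')[0]
cv2.imwrite('pics/c4.png',np.hstack([cv2.resize(a[180:330,250:400],(400,400)),cv2.resize(b[110:260,180:330],(400,400))]))
z=np.load('pics/scene4.npz');im,P,H,S,V,roi,pca=run(z);Z=P[...,2]
pca(roi(250,400,245,315)&(H<8)&(S>150)&(Z>.11)&(Z<.14),'redbar')
E
```

```text
t 6.62 pos [0.5176 0.0519 0.1459] yaw -88.12 gap 0.0232 F [ 5.1  0.  -4.6]
dpos [-0.0191 -0.0019 -0.0039] rot [ 0.0001  0.002  -0.0006] q [ 0.25  0.2  -0.48  1.83  0.1   1.13 -1.81]
redbar 284 med [0.8078 0.0196 0.1261] rect c [0.806  0.0209] size [0.0184 0.155 ] ang 2.4 pca -88.82
```

View pics/c4.png

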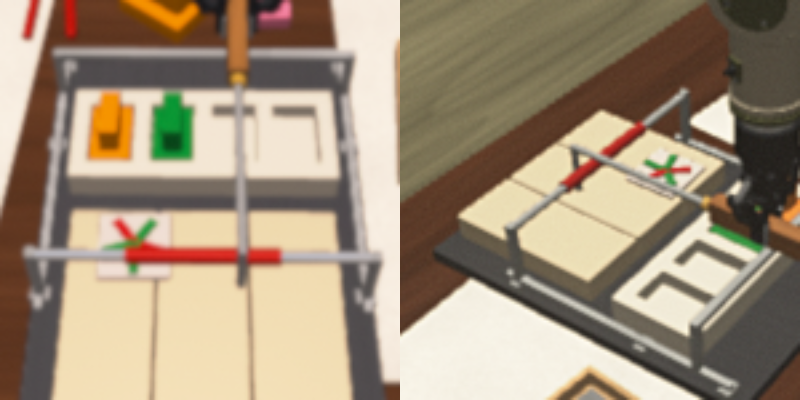

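Emit:
{"api": "jog_arm", "payload": {
  "plan": [
    {"delta_pos": [-0.005, -0.0002, 0], "twist": [0, 0, 0], "gripper": 0},
    {"delta_pos": [-0.005, -0.0002, 0], "twist": [0, 0, 0], "gripper": 0},
    {"delta_pos": [-0.003, -0.0001, 0], "twist": [0, 0, 0], "gripper": 0},
    {"delta_pos": [0, 0, 0], "twist": [0, 0, 0], "gripper": 0},
    {"delta_pos": [0, 0, 0], "twist": [0, 0, 0], "gripper": 0}
  ]
}}

```text
t: 7.13
position: [0.5046, 0.0513, 0.1452]
tool_rot: [0.0, 0.719, -0.695, -0.0]
contact_force: [0.7, -0.2, -2.8]
finger_gap: 0.0231
```

Emit:
{"api": "jog_arm", "payload": {
  "plan": [
    {"delta_pos": [-0.002, 0, 0], "twist": [0, 0, 0], "gripper": 0},
    {"delta_pos": [-0.002, 0, 0], "twist": [0, 0, 0], "gripper": 0},
    {"delta_pos": [0, 0, 0], "twist": [0, 0, 0], "gripper": 0},
    {"delta_pos": [0, 0, 0], "twist": [0, 0, 0], "gripper": 0}
  ]
}}

```text
t: 7.47
position: [0.5008, 0.0513, 0.1453]
tool_rot: [0.0, 0.719, -0.695, -0.0]
contact_force: [0.7, 0.1, -3.7]
finger_gap: 0.0229
```

Emit:
{"api": "jog_arm", "payload": {
  "plan": [
    {"delta_pos": [-0.002, 0, 0], "twist": [0, 0, 0], "gripper": 0},
    {"delta_pos": [-0.002, 0, 0], "twist": [0, 0, 0], "gripper": 0},
    {"delta_pos": [0, 0, 0], "twist": [0, 0, 0], "gripper": 0},
    {"delta_pos": [0, 0, 0], "twist": [0, 0, 0], "gripper": 0}
  ]
}}

```text
t: 7.8
position: [0.4966, 0.0513, 0.1453]
tool_rot: [0.0, 0.719, -0.695, -0.0]
contact_force: [0.7, -0.6, -2.7]
finger_gap: 0.0232
```

Emit:
{"api": "jog_arm", "payload": {
  "plan": [
    {"delta_pos": [-0.002, 0, 0], "twist": [0, 0, 0], "gripper": 0},
    {"delta_pos": [-0.002, 0, 0], "twist": [0, 0, 0], "gripper": 0},
    {"delta_pos": [0, 0, 0], "twist": [0, 0, 0], "gripper": 0}
  ]
}}

```text
t: 8.05
position: [0.496, 0.0515, 0.1466]
tool_rot: [-0.003, 0.718, -0.696, 0.002]
contact_force: [16.8, -0.5, -6.9]
finger_gap: 0.0233
```

Emit:
{"api": "jog_arm", "payload": {
  "plan": [
    {"delta_pos": [-0.002, 0, 0], "twist": [0, 0, 0], "gripper": 0},
    {"delta_pos": [-0.002, 0, 0], "twist": [0, 0, 0], "gripper": 0},
    {"delta_pos": [0, 0, 0], "twist": [0, 0, 0], "gripper": 0}
  ]
}}

```text
t: 8.3
position: [0.4958, 0.0515, 0.1482]
tool_rot: [-0.006, 0.718, -0.696, 0.005]
contact_force: [33.3, -0.6, -10.8]
finger_gap: 0.0234
```

```bash
python3 to.py .4985 .05 .142 -88.15;python3 - <<'E'
from fit import *
a=grab('scene','scene5')[0]; b=grab('side','side5')[0]
cv2.imwrite('pics/c5.png',np.hstack([cv2.resize(a[180:330,250:400],(400,400)),cv2.resize(b[110:260,180:330],(400,400))]))
z=np.load('pics/scene5.npz');im,P,H,S,V,roi,pca=run(z);Z=P[...,2]
pca(roi(250,400,245,315)&(H<8)&(S>150)&(Z>.11)&(Z<.14),'redbar')
E
```

```text
t 8.3 pos [0.4958 0.0515 0.1482] yaw -88.18 gap 0.0234 F [ 33.3  -0.6 -10.8]
dpos [ 0.0027 -0.0015 -0.0062] rot [-0.0018  0.0161  0.0005] q [ 0.26  0.14 -0.49  1.89  0.08  1.11 -1.79]
redbar 281 med [0.7877 0.0082 0.1262] rect c [0.7852 0.02  ] size [0.0178 0.1567] ang 2.4 pca -88.19
```

View pics/c5.png

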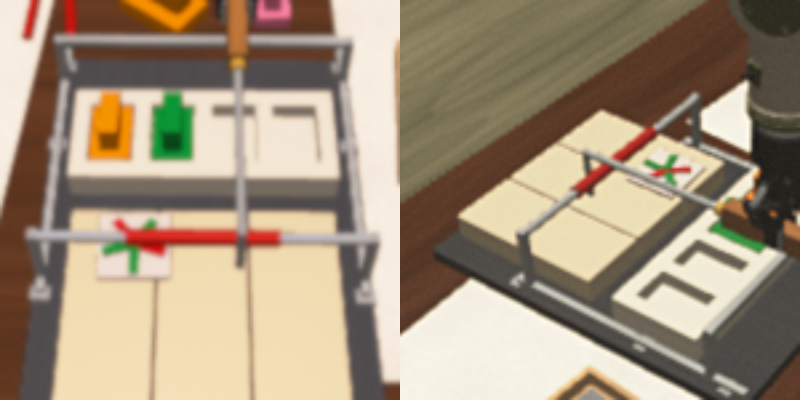

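Emit:
{"api": "jog_arm", "payload": {
  "plan": [
    {"delta_pos": [0.006, 0, 0], "twist": [0, 0, 0], "gripper": 0},
    {"delta_pos": [0.008, 0, 0], "twist": [0, 0, 0], "gripper": 0},
    {"delta_pos": [0.01, 0, 0], "twist": [0, 0, 0], "gripper": 0},
    {"delta_pos": [0, 0, 0], "twist": [0, 0, 0], "gripper": 0},
    {"delta_pos": [0, 0, 0], "twist": [0, 0, 0], "gripper": 0}
  ]
}}

```text
t: 8.82
position: [0.5129, 0.0515, 0.1448]
tool_rot: [0.0, 0.719, -0.695, -0.001]
contact_force: [0.4, -0.1, -2.6]
finger_gap: 0.0231
```

```bash
python3 to.py .5587 -.3392 .242 -88.15; python3 -c "
from h import *
grab('scene','s6')"; python3 rod.py s6 .512 .0515 .154 1.85
```

```text
t 8.82 pos [0.5129 0.0515 0.1448] yaw -88.11 gap 0.0231 F [ 0.4 -0.1 -2.6]
dpos [ 0.0458 -0.3907  0.0972] rot [-0.0002 -0.0015 -0.0007] q [ 0.25  0.2  -0.48  1.84  0.1   1.13 -1.81]
0.115 56 b -0.0002 top dz 0.002 0.0058
0.165 54 b 0.0009 top dz 0.0004 0.0024
0.215 49 b 0.0004 top dz 0.0003 0.0026
0.265 131 b -0.0005 top dz -0.0236 0.0005
hook 606 [ 0.27   -0.0298 -0.1   ] [0.3399 0.03   0.0023]
```

Emit:
{"api": "jog_arm", "payload": {
  "plan": [
    {"delta_pos": [0, 0, 0.02], "twist": [0, 0, 0], "gripper": 0},
    {"delta_pos": [0, 0, 0.025], "twist": [0, 0, 0], "gripper": 0},
    {"delta_pos": [0, 0, 0.025], "twist": [0, 0, 0], "gripper": 0},
    {"delta_pos": [0, 0, 0.027], "twist": [0, 0, 0], "gripper": 0},
    {"delta_pos": [0, 0, 0], "twist": [0, 0, 0], "gripper": 0}
  ]
}}

```text
t: 9.28
position: [0.5146, 0.052, 0.2475]
tool_rot: [-0.002, 0.719, -0.695, 0.002]
contact_force: [0.2, -0.2, -3.4]
finger_gap: 0.0232
```

Emit:
{"api": "jog_arm", "payload": {
  "plan": [
    {"delta_pos": [0.0038, -0.0325, 0], "twist": [0, 0, 0], "gripper": 0},
    {"delta_pos": [0.0038, -0.0325, 0], "twist": [0, 0, 0], "gripper": 0},
    {"delta_pos": [0.0038, -0.0325, 0], "twist": [0, 0, 0], "gripper": 0},
    {"delta_pos": [0.0038, -0.0325, 0], "twist": [0, 0, 0], "gripper": 0},
    {"delta_pos": [0.0038, -0.0325, 0], "twist": [0, 0, 0], "gripper": 0},
    {"delta_pos": [0.0038, -0.0325, 0], "twist": [0, 0, 0], "gripper": 0},
    {"delta_pos": [0.0038, -0.0325, 0], "twist": [0, 0, 0], "gripper": 0},
    {"delta_pos": [0.0038, -0.0325, 0], "twist": [0, 0, 0], "gripper": 0},
    {"delta_pos": [0.0038, -0.0325, 0], "twist": [0, 0, 0], "gripper": 0},
    {"delta_pos": [0.0038, -0.0325, 0], "twist": [0, 0, 0], "gripper": 0},
    {"delta_pos": [0.0038, -0.0325, 0], "twist": [0, 0, 0], "gripper": 0},
    {"delta_pos": [0.0038, -0.0325, 0], "twist": [0, 0, 0], "gripper": 0}
  ]
}}

```text
t: 10.28
position: [0.5581, -0.3399, 0.2414]
tool_rot: [0.0, 0.719, -0.695, -0.001]
contact_force: [0.4, 0.0, -3.2]
finger_gap: 0.0228
```

Emit:
{"api": "jog_arm", "payload": {
  "plan": [
    {"delta_pos": [0, 0, 0], "twist": [0, 0, 0], "gripper": 0},
    {"delta_pos": [0, 0, 0], "twist": [0, 0, 0], "gripper": 0},
    {"delta_pos": [0, 0, 0], "twist": [0, 0, 0], "gripper": 0}
  ]
}}

```text
t: 10.53
position: [0.5584, -0.3379, 0.2414]
tool_rot: [-0.0, 0.719, -0.695, -0.001]
contact_force: [-0.0, 0.7, -1.5]
finger_gap: 0.0227
```

```bash
python3 to.py .5587 -.3392 .097 -88.15; python3 -c "
from h import *
grab('scene','s7')"; python3 rod.py s7 .5587 -.339 .25 1.85
```

```text
t 10.53 pos [ 0.5584 -0.3379  0.2414] yaw -88.1 gap 0.0227 F [-0.   0.7 -1.5]
dpos [ 0.0003 -0.0013 -0.1444] rot [-0.0013 -0.0011 -0.0008] q [ 0.63  0.4  -0.21  1.35  0.08  1.4  -1.12]
0.115 67 b 0.0039 top dz 0.0025 0.0054
0.165 61 b 0.0036 top dz 0.0011 0.003
0.215 67 b 0.0039 top dz 0.0003 0.0024
0.265 74 b 0.0038 top dz -0.0007 0.0013
hook 127 [ 0.2705 -0.003  -0.0751] [0.3071 0.0079 0.0026]
```

Emit:
{"api": "jog_arm", "payload": {
  "plan": [
    {"delta_pos": [0, -0.001, -0.03], "twist": [0, 0, 0], "gripper": 0},
    {"delta_pos": [0, 0, -0.035], "twist": [0, 0, 0], "gripper": 0},
    {"delta_pos": [0, 0, -0.035], "twist": [0, 0, 0], "gripper": 0},
    {"delta_pos": [0, 0, -0.025], "twist": [0, 0, 0], "gripper": 0},
    {"delta_pos": [0, 0, -0.011], "twist": [0, 0, 0], "gripper": 0},
    {"delta_pos": [0, 0, -0.005], "twist": [0, 0, 0], "gripper": 0},
    {"delta_pos": [0, 0, 0], "twist": [0, 0, 0], "gripper": 0},
    {"delta_pos": [0, 0, 0], "twist": [0, 0, 0], "gripper": 0}
  ]
}}

```text
t: 11.25
position: [0.5596, -0.3397, 0.1033]
tool_rot: [-0.0, 0.719, -0.695, 0.001]
contact_force: [0.7, 0.4, -2.0]
finger_gap: 0.0229
```

```bash
python3 to.py .5587 -.3392 .097 -88.15; python3 -c "
from h import *
grab('scene','s8')"; python3 rod.py s8 .5587 -.339 .107 1.85
```

```text
t 11.25 pos [ 0.5596 -0.3397  0.1033] yaw -88.09 gap 0.0229 F [ 0.7  0.4 -2. ]
dpos [-0.0009  0.0005 -0.0063] rot [ 0.0012  0.0023 -0.001 ] q [ 0.63  0.5  -0.21  1.52  0.11  1.14 -1.14]
0.115 58 b 0.0019 top dz 0.0071 0.0117
0.165 53 b 0.002 top dz 0.0064 0.0087
0.215 59 b 0.0019 top dz 0.0055 0.0079
0.265 61 b 0.0018 top dz 0.0043 0.0068
hook 96 [ 0.2707 -0.0041 -0.0662] [0.3089 0.0062 0.009 ]
```

Emit:
{"api": "jog_arm", "payload": {
  "plan": [
    {"delta_pos": [0, 0, -0.003], "twist": [0, 0, 0], "gripper": 0},
    {"delta_pos": [0, 0, -0.0025], "twist": [0, 0, 0], "gripper": 0},
    {"delta_pos": [0, 0, 0], "twist": [0, 0, 0], "gripper": 0},
    {"delta_pos": [0, 0, 0], "twist": [0, 0, 0], "gripper": 0}
  ]
}}

```text
t: 11.63
position: [0.5592, -0.3401, 0.0971]
tool_rot: [-0.0, 0.719, -0.695, 0.001]
contact_force: [-1.7, 0.6, 3.5]
finger_gap: 0.023
```

Touching the bricks (force changed sign). Release gently.

Emit:
{"api": "jog_arm", "payload": {
  "plan": [
    {"delta_pos": [0, 0, 0], "twist": [0, 0, 0], "gripper": 35},
    {"delta_pos": [0, 0, 0], "twist": [0, 0, 0], "gripper": 45},
    {"delta_pos": [0, 0, 0], "twist": [0, 0, 0], "gripper": 60},
    {"delta_pos": [0, 0, 0.005], "twist": [0, 0, 0], "gripper": 65},
    {"delta_pos": [0, 0, 0.015], "twist": [0, 0, 0], "gripper": 65},
    {"delta_pos": [0, 0, 0.025], "twist": [0, 0, 0], "gripper": 65},
    {"delta_pos": [0, 0, 0.035], "twist": [0, 0, 0], "gripper": 65},
    {"delta_pos": [0, 0, 0.035], "twist": [0, 0, 0], "gripper": 65},
    {"delta_pos": [0, 0, 0.03], "twist": [0, 0, 0], "gripper": 65}
  ]
}}

```text
t: 12.38
position: [0.5586, -0.3396, 0.2437]
tool_rot: [-0.0, 0.719, -0.695, 0.001]
contact_force: [0.4, 0.2, 0.3]
finger_gap: 0.0555
```

```bash
python3 to.py .604 -.06 .22 -88.4; python3 -c "
from h import *
grab('scene','s9');grab('wrist','w9')"; python3 rod.py s9 .5587 -.339 .107 1.85
```

```text
t 12.38 pos [ 0.5586 -0.3396  0.2437] yaw -88.12 gap 0.0555 F [0.4 0.2 0.3]
dpos [ 0.0454  0.2796 -0.0237] rot [ 0.0007  0.0013 -0.0049] q [ 0.63  0.4  -0.21  1.35  0.08  1.4  -1.12]
0.115 60 b 0.0009 top dz 0.0031 0.0067
0.165 52 b 0.0013 top dz 0.003 0.0056
0.215 57 b 0.0012 top dz 0.0023 0.0048
0.265 61 b 0.0012 top dz 0.0029 0.005
hook 97 [ 0.2704 -0.0049 -0.0679] [0.3082 0.0053 0.0075]
```

View pics/w9.png

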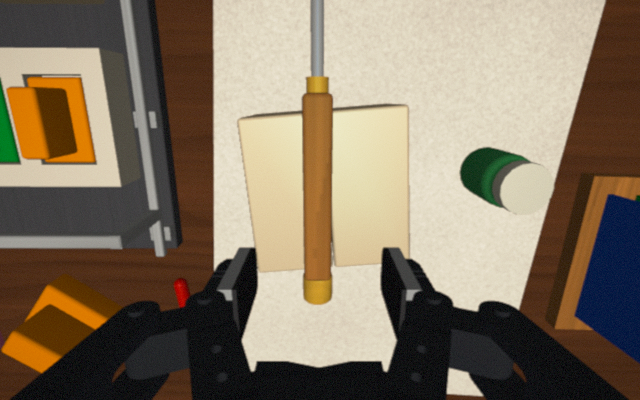

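The rod lies level on its bricks again. Next, the castings.

Emit:
{"api": "jog_arm", "payload": {
  "plan": [
    {"delta_pos": [0.0056, 0.0306, 0], "twist": [0, 0, 0], "gripper": 65},
    {"delta_pos": [0.0056, 0.0306, 0], "twist": [0, 0, 0], "gripper": 65},
    {"delta_pos": [0.0056, 0.0306, 0], "twist": [0, 0, 0], "gripper": 65},
    {"delta_pos": [0.0056, 0.0306, 0], "twist": [0, 0, 0], "gripper": 65},
    {"delta_pos": [0.0056, 0.0306, 0], "twist": [0, 0, 0], "gripper": 65},
    {"delta_pos": [0.0056, 0.0306, 0], "twist": [0, 0, 0], "gripper": 65},
    {"delta_pos": [0.0056, 0.0306, 0], "twist": [0, 0, 0], "gripper": 65},
    {"delta_pos": [0.0056, 0.0306, 0], "twist": [0, 0, 0], "gripper": 65},
    {"delta_pos": [0, 0, 0], "twist": [0, 0, 0], "gripper": 65},
    {"delta_pos": [0, 0, 0], "twist": [0, 0, 0], "gripper": 65},
    {"delta_pos": [0, 0, 0], "twist": [0, 0, 0], "gripper": 65}
  ]
}}

```text
t: 13.4
position: [0.6032, -0.0955, 0.2407]
tool_rot: [0.0, 0.719, -0.695, 0.0]
contact_force: [0.7, -0.7, 1.1]
finger_gap: 0.0552
```

```bash
python3 to.py .604 -.0955 .16 -88.4; python3 - <<'E'
from fit import *
grab('wrist','w10');z=np.load('pics/w10.npz');im,P,H,S,V,roi,pca=run(z);Z=P[...,2]
a=roi(0,640,0,400)
am=(S>200)&(H<25)&(H>5)&(P[...,0]>.5);g=(S>150)&(H>45)&(H<75)&(P[...,0]>.5)
for n,c in(('amb',am),('grn',g)):
    pca(c&(Z>.05)&(Z<.068),n+'tile');pca(c&(Z>.093)&(Z<.11),n+'stub')
pca((Z>.108)&(Z<.125)&(P[...,0]<.52)&(P[...,0]>.48),'holdbar')
E
```

```text
t 13.4 pos [ 0.6032 -0.0955  0.2407] yaw -88.13 gap 0.0552 F [ 0.7 -0.7  1.1]
dpos [ 0.0008 -0.     -0.0807] rot [ 0.0006 -0.0003 -0.0047] q [ 0.35  0.32 -0.33  1.47  0.11  1.37 -1.53]
ambtile 2159 med [ 0.6152 -0.0956  0.0603] rect c [ 0.603  -0.0948] size [0.0815 0.0489] ang 1.4 pca 2.42
ambstub 2130 med [ 0.6051 -0.0961  0.1003] rect c [ 0.5733 -0.2058] size [0.1476 0.2465] ang 0.3 pca 83.68
grntile 1859 med [ 0.62   -0.0348  0.0602] rect c [ 0.6559 -0.0217] size [0.0522 0.1857] ang 88.6 pca 12.56
grnstub 1923 med [ 0.6045 -0.0209  0.1002] rect c [ 0.6027 -0.0198] size [0.058  0.0245] ang 1.5 pca 1.79
holdbar 6542 med [ 0.5031 -0.0492  0.1171] rect c [ 0.4994 -0.0806] size [0.0399 0.5431] ang 0.1 pca -89.81
```

View pics/w10.png

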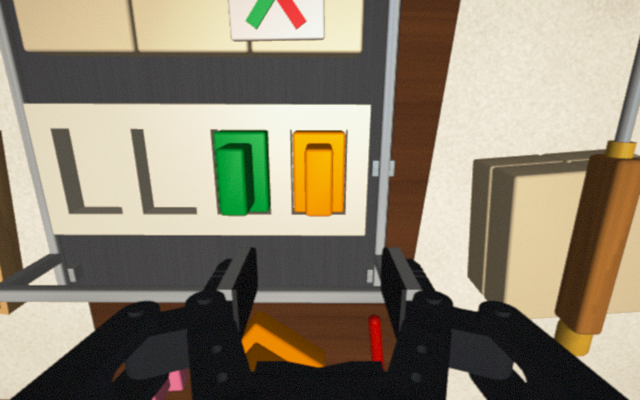

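Emit:
{"api": "jog_arm", "payload": {
  "plan": [
    {"delta_pos": [0, 0, -0.035], "twist": [0, 0, -0.006], "gripper": 60},
    {"delta_pos": [0, 0, -0.035], "twist": [0, 0, 0], "gripper": 60},
    {"delta_pos": [0, 0, -0.035], "twist": [0, 0, 0], "gripper": 60},
    {"delta_pos": [0, 0, -0.03], "twist": [0, 0, 0], "gripper": 60},
    {"delta_pos": [0, 0, -0.02], "twist": [0, 0, 0], "gripper": 60},
    {"delta_pos": [0, 0, -0.01], "twist": [0, 0, 0], "gripper": 60},
    {"delta_pos": [0, 0, 0], "twist": [0, 0, 0], "gripper": 60},
    {"delta_pos": [0, 0, 0], "twist": [0, 0, 0], "gripper": 60}
  ]
}}

```text
t: 14.12
position: [0.6037, -0.0957, 0.0765]
tool_rot: [-0.0, 0.716, -0.698, 0.0]
contact_force: [0.0, 0.7, 1.1]
finger_gap: 0.0513
```

```bash
python3 to.py .6035 -.0953 .072 -88.5; python3 -c "
from h import *
grab('scene','s11')
a=cv2.imread('pics/s11.png');cv2.imwrite('pics/s11z.png',cv2.resize(a[150:330,230:420],None,fx=3,fy=3))"
```

```text
t 14.12 pos [ 0.6037 -0.0957  0.0765] yaw -88.53 gap 0.0513 F [0.  0.7 1.1]
dpos [-0.0002  0.0004 -0.0045] rot [0.0003 0.0004 0.0005] q [ 0.34  0.45 -0.32  1.66  0.16  1.06 -1.58]
```

View pics/s11z.png

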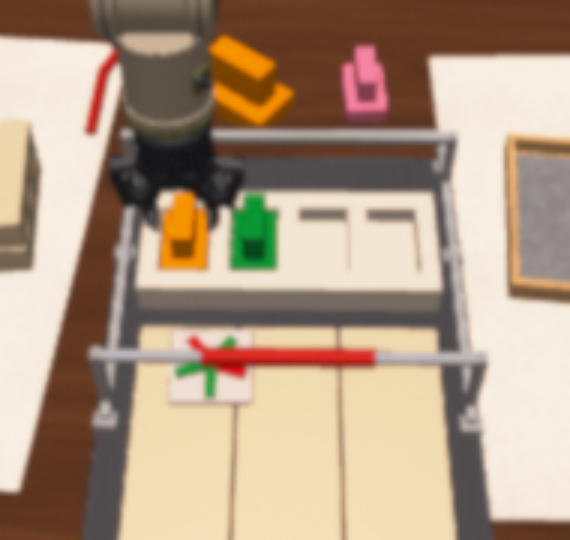

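Emit:
{"api": "jog_arm", "payload": {
  "plan": [
    {"delta_pos": [0, 0.0004, -0.004], "twist": [0, 0, 0], "gripper": 60},
    {"delta_pos": [0, 0, 0], "twist": [0, 0, 0], "gripper": 30},
    {"delta_pos": [0, 0, 0], "twist": [0, 0, 0], "gripper": 0},
    {"delta_pos": [0, 0, 0], "twist": [0, 0, 0], "gripper": 0},
    {"delta_pos": [0, 0, 0], "twist": [0, 0, 0], "gripper": 0},
    {"delta_pos": [0, 0, 0], "twist": [0, 0, 0], "gripper": 0},
    {"delta_pos": [0, 0, 0], "twist": [0, 0, 0], "gripper": 0},
    {"delta_pos": [0, 0, 0], "twist": [0, 0, 0], "gripper": 0}
  ]
}}

```text
t: 14.83
position: [0.6038, -0.0946, 0.0726]
tool_rot: [-0.0, 0.716, -0.698, 0.0]
contact_force: [-1.2, -1.3, 5.2]
finger_gap: 0.0228
```

Emit:
{"api": "jog_arm", "payload": {
  "plan": [
    {"delta_pos": [0, 0, 0.006], "twist": [0, 0, 0], "gripper": 0},
    {"delta_pos": [0, 0, 0.01], "twist": [0, 0, 0], "gripper": 0},
    {"delta_pos": [0, 0, 0.015], "twist": [0, 0, 0], "gripper": 0},
    {"delta_pos": [0, 0, 0.02], "twist": [0, 0, 0], "gripper": 0},
    {"delta_pos": [0, 0, 0.025], "twist": [0, 0, 0], "gripper": 0},
    {"delta_pos": [0, 0, 0.025], "twist": [0, 0, 0], "gripper": 0},
    {"delta_pos": [0, 0, 0.025], "twist": [0, 0, 0], "gripper": 0},
    {"delta_pos": [0, 0, 0], "twist": [0, 0, 0], "gripper": 0},
    {"delta_pos": [0, 0, 0], "twist": [0, 0, 0], "gripper": 0}
  ]
}}

```text
t: 15.58
position: [0.6039, -0.0944, 0.1993]
tool_rot: [-0.001, 0.717, -0.698, 0.001]
contact_force: [0.1, -0.2, -4.7]
finger_gap: 0.0235
```

```bash
python3 to.py .53 .355 .2 -88.5; python3 - <<'E'
from fit import *
a=grab('scene','s12')[0];b=grab('side','d12')[0]
cv2.imwrite('pics/c12.png',np.hstack([cv2.resize(a[100:330,200:470],(400,340)),cv2.resize(b[90:330,150:420],(400,340))]))
z=np.load('pics/s12.npz');im,P,H,S,V,roi,pca=run(z);Z=P[...,2];X=P[...,0];Y=P[...,1]
pca(roi(395,465,180,260)&(Z<.018)&(S<40)&(V<170)&(Z>0),'trayfloor')
pca(roi(385,470,180,260)&(Z>.022)&(Z<.045),'traywall')
m=roi(385,470,180,260)&(Z>.022)&(Z<.045)
Q=P[m]
R_=np.radians(-4);d=np.array([np.cos(R_),np.sin(R_)]);n=np.array([-d[1],d[0]])
for nm,v in(('x',d),('y',n)):
    t=Q[:,:2]@v;print(nm,np.percentile(t,[1,99]).round(4))
E
```

```text
t 15.58 pos [ 0.6039 -0.0944  0.1993] yaw -88.46 gap 0.0235 F [ 0.1 -0.2 -4.7]
dpos [-0.0739  0.4494  0.0007] rot [ 0.0005  0.0025 -0.0007] q [ 0.35  0.34 -0.33  1.53  0.11  1.29 -1.55]
trayfloor 1801 med [0.5302 0.3556 0.0074] rect c [0.5242 0.3549] size [0.1535 0.1762] ang 85.6 pca -4.22
traywall 625 med [0.5567 0.3582 0.0279] rect c [0.5606 0.3278] size [0.2368 0.2879] ang 86.0 pca -9.65
x [0.397  0.6159]
y [0.2977 0.4839]
```

View pics/c12.png

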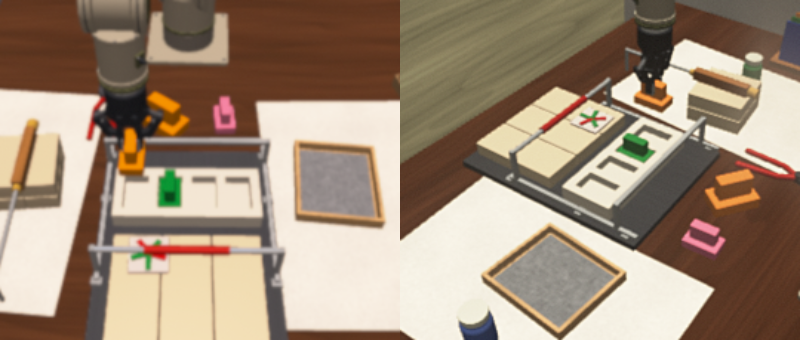

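Emit:
{"api": "jog_arm", "payload": {
  "plan": [
    {"delta_pos": [-0.0062, 0.0343, 0], "twist": [0, 0, 0], "gripper": 0},
    {"delta_pos": [-0.0062, 0.0343, 0], "twist": [0, 0, 0], "gripper": 0},
    {"delta_pos": [-0.0062, 0.0343, 0], "twist": [0, 0, 0], "gripper": 0},
    {"delta_pos": [-0.0062, 0.0343, 0], "twist": [0, 0, 0], "gripper": 0},
    {"delta_pos": [-0.0062, 0.0343, 0], "twist": [0, 0, 0], "gripper": 0},
    {"delta_pos": [-0.0062, 0.0343, 0], "twist": [0, 0, 0], "gripper": 0},
    {"delta_pos": [-0.0062, 0.0343, 0], "twist": [0, 0, 0], "gripper": 0},
    {"delta_pos": [-0.0062, 0.0343, 0], "twist": [0, 0, 0], "gripper": 0},
    {"delta_pos": [-0.0062, 0.0343, 0], "twist": [0, 0, 0], "gripper": 0},
    {"delta_pos": [-0.0062, 0.0343, 0], "twist": [0, 0, 0], "gripper": 0},
    {"delta_pos": [-0.0062, 0.0343, 0], "twist": [0, 0, 0], "gripper": 0},
    {"delta_pos": [-0.0058, 0.0343, 0], "twist": [0, 0, 0], "gripper": 0}
  ]
}}

```text
t: 16.68
position: [0.528, 0.3182, 0.196]
tool_rot: [0.001, 0.717, -0.698, -0.0]
contact_force: [1.0, 0.9, -3.7]
finger_gap: 0.0229
```

Emit:
{"api": "jog_arm", "payload": {
  "plan": [
    {"delta_pos": [0, 0, 0], "twist": [0, 0, 0], "gripper": 0},
    {"delta_pos": [0, 0, 0], "twist": [0, 0, 0], "gripper": 0},
    {"delta_pos": [0, 0, 0], "twist": [0, 0, 0], "gripper": 0}
  ]
}}

```text
t: 16.93
position: [0.5289, 0.3164, 0.1962]
tool_rot: [0.001, 0.717, -0.697, -0.0]
contact_force: [0.8, -2.0, -3.3]
finger_gap: 0.0228
```

```bash
python3 to.py .53 .317 .046 -88.5; python3 - <<'E'
from fit import *
a=grab('scene','s13')[0];b=grab('wrist','w13')[0]
cv2.imwrite('pics/c13.png',np.hstack([cv2.resize(a[130:330,320:520],(400,400)),cv2.resize(b,(400,250),).repeat(1,0) if 0 else cv2.copyMakeBorder(cv2.resize(b,(400,250)),0,150,0,0,0)]))
z=np.load('pics/s13.npz');im,P,H,S,V,roi,pca=run(z)
c=(S>200)&(H<25)&(H>5)&roi(350,500,120,330);Z=P[...,2];Q=P[c];print(np.nanpercentile(Q,[2,50,98],axis=0).round(3))
E
```

```text
t 16.93 pos [0.5289 0.3164 0.1962] yaw -88.45 gap 0.0228 F [ 0.8 -2.  -3.3]
dpos [ 0.0011  0.0006 -0.1502] rot [ 0.0018 -0.0022 -0.0008] q [-0.19  0.39 -0.54  1.51  0.2   1.31 -2.3 ]
[[0.25  0.291 0.007]
 [0.556 0.311 0.184]
 [0.573 0.653 0.234]]
```

View pics/c13.png

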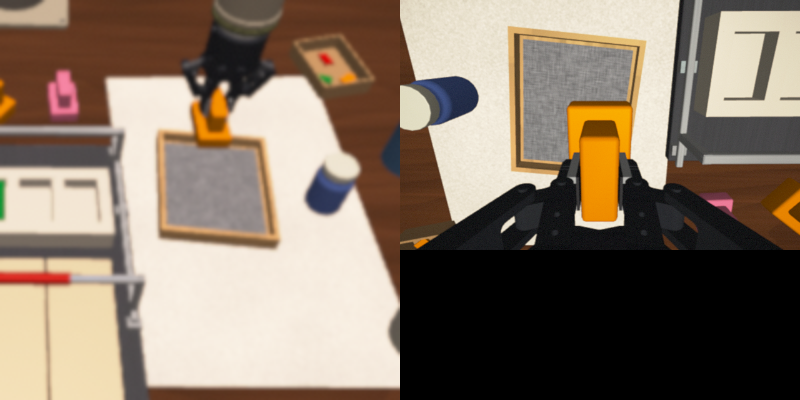

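Emit:
{"api": "jog_arm", "payload": {
  "plan": [
    {"delta_pos": [0.001, 0.0005, -0.03], "twist": [0, 0, 0], "gripper": 0},
    {"delta_pos": [0, 0, -0.035], "twist": [0, 0, 0], "gripper": 0},
    {"delta_pos": [0, 0, -0.035], "twist": [0, 0, 0], "gripper": 0},
    {"delta_pos": [0, 0, -0.025], "twist": [0, 0, 0], "gripper": 0},
    {"delta_pos": [0, 0, -0.015], "twist": [0, 0, 0], "gripper": 0},
    {"delta_pos": [0, 0, -0.005], "twist": [0, 0, 0], "gripper": 0},
    {"delta_pos": [0, 0, 0], "twist": [0, 0, 0], "gripper": 0},
    {"delta_pos": [0, 0, 0], "twist": [0, 0, 0], "gripper": 0}
  ]
}}

```text
t: 17.7
position: [0.5312, 0.3173, 0.0538]
tool_rot: [-0.0, 0.716, -0.698, 0.0]
contact_force: [0.2, 0.0, -4.1]
finger_gap: 0.0231
```

Emit:
{"api": "jog_arm", "payload": {
  "plan": [
    {"delta_pos": [0, 0, -0.002], "twist": [0, 0, 0], "gripper": 0},
    {"delta_pos": [0, 0, -0.002], "twist": [0, 0, 0], "gripper": 0},
    {"delta_pos": [0, 0, 0], "twist": [0, 0, 0], "gripper": 0},
    {"delta_pos": [0, 0, 0], "twist": [0, 0, 0], "gripper": 0}
  ]
}}

```text
t: 18.03
position: [0.5306, 0.3177, 0.0493]
tool_rot: [-0.0, 0.716, -0.698, 0.0]
contact_force: [0.6, -0.4, -3.8]
finger_gap: 0.0231
```

Emit:
{"api": "jog_arm", "payload": {
  "plan": [
    {"delta_pos": [0, 0, -0.002], "twist": [0, 0, 0], "gripper": 0},
    {"delta_pos": [0, 0, -0.002], "twist": [0, 0, 0], "gripper": 0},
    {"delta_pos": [0, 0, 0], "twist": [0, 0, 0], "gripper": 0},
    {"delta_pos": [0, 0, 0], "twist": [0, 0, 0], "gripper": 0}
  ]
}}

```text
t: 18.37
position: [0.5303, 0.3177, 0.0448]
tool_rot: [0.0, 0.717, -0.698, 0.0]
contact_force: [0.0, 0.1, -3.7]
finger_gap: 0.023
```

Emit:
{"api": "jog_arm", "payload": {
  "plan": [
    {"delta_pos": [0, 0, -0.001], "twist": [0, 0, 0], "gripper": 0},
    {"delta_pos": [0, 0, 0], "twist": [0, 0, 0], "gripper": 0},
    {"delta_pos": [0, 0, 0], "twist": [0, 0, 0], "gripper": 0}
  ]
}}

```text
t: 18.62
position: [0.5303, 0.3177, 0.0446]
tool_rot: [0.0, 0.717, -0.698, 0.0]
contact_force: [-4.2, -3.0, 5.2]
finger_gap: 0.0226
```

Contact with the floor (force sign reversed, height as predicted). Release and rise.

Emit:
{"api": "jog_arm", "payload": {
  "plan": [
    {"delta_pos": [0, 0, 0], "twist": [0, 0, 0], "gripper": 35},
    {"delta_pos": [0, 0, 0], "twist": [0, 0, 0], "gripper": 45},
    {"delta_pos": [0, 0, 0], "twist": [0, 0, 0], "gripper": 55},
    {"delta_pos": [0, 0, 0.003], "twist": [0, 0, 0], "gripper": 55},
    {"delta_pos": [0, 0, 0.012], "twist": [0, 0, 0], "gripper": 55},
    {"delta_pos": [0, 0, 0.025], "twist": [0, 0, 0], "gripper": 55},
    {"delta_pos": [0, 0, 0.035], "twist": [0, 0, 0], "gripper": 55},
    {"delta_pos": [0, 0, 0.038], "twist": [0, 0, 0], "gripper": 60},
    {"delta_pos": [0, 0, 0.038], "twist": [0, 0, 0], "gripper": 60},
    {"delta_pos": [0, 0, 0.02], "twist": [0, 0, 0], "gripper": 60}
  ]
}}

```text
t: 19.45
position: [0.5312, 0.3188, 0.2211]
tool_rot: [-0.003, 0.717, -0.697, 0.001]
contact_force: [-0.6, 1.0, 0.2]
finger_gap: 0.0515
```

Emit:
{"api": "jog_arm", "payload": {
  "plan": [
    {"delta_pos": [0.0065, -0.0306, 0.002], "twist": [0, 0, 0], "gripper": 60},
    {"delta_pos": [0.0065, -0.0306, 0.002], "twist": [0, 0, 0], "gripper": 60},
    {"delta_pos": [0.0065, -0.0306, 0.002], "twist": [0, 0, 0], "gripper": 60},
    {"delta_pos": [0.0065, -0.0306, 0.002], "twist": [0, 0, 0], "gripper": 60},
    {"delta_pos": [0.0065, -0.0306, 0.002], "twist": [0, 0, 0], "gripper": 60},
    {"delta_pos": [0.0065, -0.0306, 0.002], "twist": [0, 0, 0], "gripper": 60},
    {"delta_pos": [0.0065, -0.0306, 0.002], "twist": [0, 0, 0], "gripper": 60},
    {"delta_pos": [0.0065, -0.0306, 0.002], "twist": [0, 0, 0], "gripper": 60},
    {"delta_pos": [0.0065, -0.0306, 0.002], "twist": [0, 0, 0], "gripper": 60},
    {"delta_pos": [0.0065, -0.0306, 0.002], "twist": [0, 0, 0], "gripper": 60},
    {"delta_pos": [0.0065, -0.0306, 0.002], "twist": [0, 0, 0], "gripper": 60}
  ]
}}

```text
t: 20.37
position: [0.602, -0.0203, 0.2383]
tool_rot: [-0.0, 0.717, -0.697, 0.001]
contact_force: [1.3, -0.1, -0.2]
finger_gap: 0.0512
```

Emit:
{"api": "jog_arm", "payload": {
  "plan": [
    {"delta_pos": [0, 0, 0], "twist": [0, 0, 0], "gripper": 60},
    {"delta_pos": [0, 0, 0], "twist": [0, 0, 0], "gripper": 60},
    {"delta_pos": [0, 0, 0], "twist": [0, 0, 0], "gripper": 60}
  ]
}}

```text
t: 20.62
position: [0.6019, -0.0181, 0.2376]
tool_rot: [-0.0, 0.717, -0.697, 0.0]
contact_force: [0.0, 0.3, -0.8]
finger_gap: 0.0513
```

```bash
python3 to.py .6030 -.0198 .072 -88.5; python3 - <<'E'
from fit import *
a=grab('scene','s14')[0];b=grab('wrist','w14')[0]
cv2.imwrite('pics/c14.png',np.hstack([a,]) )
z=np.load('pics/w14.npz');im,P,H,S,V,roi,pca=run(z);Z=P[...,2]
g=(S>150)&(H>45)&(H<75)&(P[...,0]>.5)&(P[...,1]>-.1)
pca(g&(Z>.05)&(Z<.068),'grntile');pca(g&(Z>.093)&(Z<.11),'stub')
z=np.load('pics/s14.npz');im,P,H,S,V,roi,pca=run(z);Z=P[...,2]
g=(S>200)&(H>5)&(H<25)&roi(390,470,180,260)
pca(g&(Z>.062)&(Z<.08),'ambstub');pca(g&(Z>.022)&(Z<.042)&(V>200),'ambtile')
E
python3 rod.py s14 .5587 -.339 .107 1.85
```

```text
t 20.62 pos [ 0.6019 -0.0181  0.2376] yaw -88.43 gap 0.0513 F [ 0.   0.3 -0.8]
dpos [ 0.0011 -0.0017 -0.1656] rot [-0.0006  0.0007 -0.0011] q [ 0.26  0.3  -0.38  1.5   0.11  1.36 -1.67]
grntile 2128 med [ 0.6131 -0.0167  0.0604] rect c [ 0.6549 -0.0203] size [0.0498 0.1856] ang 89.5 pca -1.83
stub 1889 med [ 0.604  -0.0196  0.1003] rect c [ 0.6024 -0.0198] size [0.0584 0.0236] ang 1.4 pca 1.6
ambstub 102 med [0.5395 0.3146 0.0698] rect c [0.5378 0.3159] size [0.0564 0.0212] ang 2.6 pca 2.68
ambtile 117 med [0.5543 0.3032 0.0308] rect c [0.5346 0.3163] size [0.0784 0.0455] ang 1.7 pca 24.1
0.115 56 b 0.0017 top dz 0.0022 0.0055
0.165 52 b 0.0012 top dz 0.0029 0.0052
0.215 58 b 0.0015 top dz 0.0027 0.006
0.265 61 b 0.0015 top dz 0.0028 0.0054
hook 96 [ 0.2717 -0.0041 -0.0702] [0.3081 0.0054 0.0075]
```

View pics/c14.png

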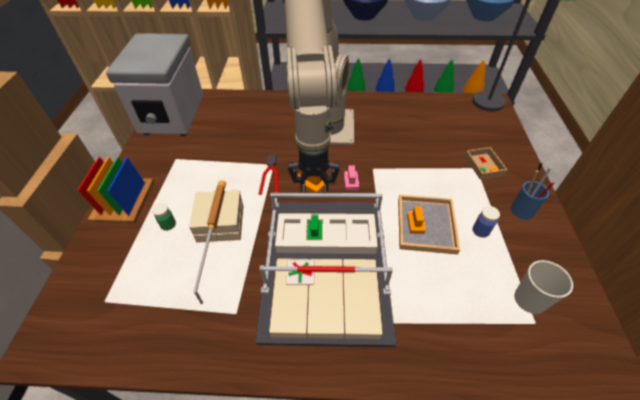

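View pics/w14.png

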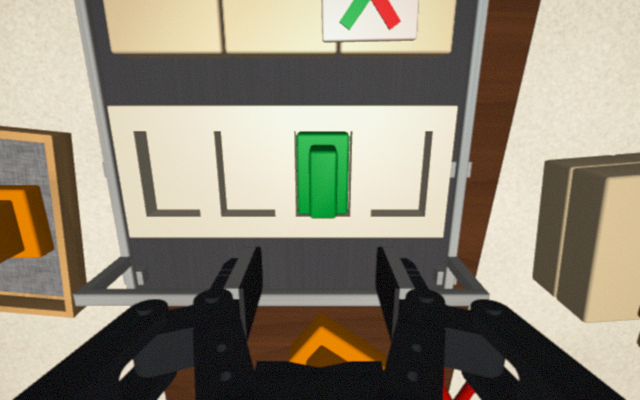

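Amber stands in the tray at (417,220), green is the only casting left in the mould.

Emit:
{"api": "jog_arm", "payload": {
  "plan": [
    {"delta_pos": [0.001, -0.0015, -0.035], "twist": [0, 0, 0], "gripper": 60},
    {"delta_pos": [0, 0, -0.035], "twist": [0, 0, 0], "gripper": 60},
    {"delta_pos": [0, 0, -0.035], "twist": [0, 0, 0], "gripper": 60},
    {"delta_pos": [0, 0, -0.03], "twist": [0, 0, 0], "gripper": 60},
    {"delta_pos": [0, 0, -0.02], "twist": [0, 0, 0], "gripper": 60},
    {"delta_pos": [0, 0, -0.01], "twist": [0, 0, 0], "gripper": 60},
    {"delta_pos": [0, 0, 0], "twist": [0, 0, 0], "gripper": 60},
    {"delta_pos": [0, 0, 0], "twist": [0, 0, 0], "gripper": 60}
  ]
}}

```text
t: 21.38
position: [0.6032, -0.0196, 0.0727]
tool_rot: [-0.0, 0.717, -0.697, 0.0]
contact_force: [0.2, -0.5, 0.3]
finger_gap: 0.0513
```

Emit:
{"api": "jog_arm", "payload": {
  "plan": [
    {"delta_pos": [0, 0, 0], "twist": [0, 0, 0], "gripper": 30},
    {"delta_pos": [0, 0, 0], "twist": [0, 0, 0], "gripper": 0},
    {"delta_pos": [0, 0, 0], "twist": [0, 0, 0], "gripper": 0},
    {"delta_pos": [0, 0, 0], "twist": [0, 0, 0], "gripper": 0},
    {"delta_pos": [0, 0, 0], "twist": [0, 0, 0], "gripper": 0},
    {"delta_pos": [0, 0, 0], "twist": [0, 0, 0], "gripper": 0},
    {"delta_pos": [0, 0, 0], "twist": [0, 0, 0], "gripper": 0}
  ]
}}

```text
t: 21.97
position: [0.604, -0.0205, 0.0737]
tool_rot: [-0.001, 0.716, -0.698, 0.001]
contact_force: [-0.1, -0.4, 7.0]
finger_gap: 0.0228
```

Emit:
{"api": "jog_arm", "payload": {
  "plan": [
    {"delta_pos": [0, 0, 0.006], "twist": [0, 0, 0], "gripper": 0},
    {"delta_pos": [0, 0, 0.01], "twist": [0, 0, 0], "gripper": 0},
    {"delta_pos": [0, 0, 0.015], "twist": [0, 0, 0], "gripper": 0},
    {"delta_pos": [0, 0, 0.02], "twist": [0, 0, 0], "gripper": 0},
    {"delta_pos": [0, 0, 0.025], "twist": [0, 0, 0], "gripper": 0},
    {"delta_pos": [0, 0, 0.025], "twist": [0, 0, 0], "gripper": 0},
    {"delta_pos": [0, 0, 0.025], "twist": [0, 0, 0], "gripper": 0},
    {"delta_pos": [0, 0, 0], "twist": [0, 0, 0], "gripper": 0},
    {"delta_pos": [0, 0, 0], "twist": [0, 0, 0], "gripper": 0}
  ]
}}

```text
t: 22.72
position: [0.6034, -0.0204, 0.1997]
tool_rot: [-0.001, 0.717, -0.698, 0.001]
contact_force: [0.2, 0.2, -4.4]
finger_gap: 0.0235
```

```bash
python3 to.py .535 .393 .2 -88.5; python3 - <<'E'
from fit import *
a=grab('scene','s15')[0]
z=np.load('pics/s15.npz');im,P,H,S,V,roi,pca=run(z);Z=P[...,2]
g=(S>200)&(H>5)&(H<25)&roi(390,470,180,260)
pca(g&(Z>.062)&(Z<.08),'ambstub');pca(g&(Z>.022)&(Z<.042)&(V>200),'ambtile')
m=roi(385,470,180,260)&(Z>.022)&(Z<.045)
pca(roi(395,465,180,260)&(Z<.018)&(S<40)&(V<170)&(Z>0),'trayfloor')
E
```

```text
t 22.72 pos [ 0.6034 -0.0204  0.1997] yaw -88.47 gap 0.0235 F [ 0.2  0.2 -4.4]
dpos [-6.840e-02  4.134e-01  3.000e-04] rot [ 0.0003  0.0028 -0.0006] q [ 0.26  0.33 -0.38  1.55  0.12  1.28 -1.68]
ambstub 101 med [0.5394 0.3152 0.0698] rect c [0.5363 0.316 ] size [0.0602 0.0212] ang 0.6 pca 2.25
ambtile 116 med [0.5545 0.3038 0.0306] rect c [0.5354 0.3162] size [0.0792 0.0453] ang 1.3 pca 23.89
trayfloor 1324 med [0.5396 0.3759 0.0075] rect c [0.5249 0.3551] size [0.1545 0.1746] ang 86.0 pca -13.31
```

View pics/s15.png

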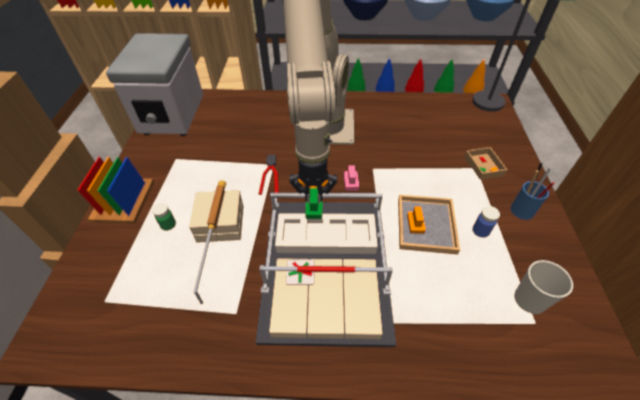

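Emit:
{"api": "jog_arm", "payload": {
  "plan": [
    {"delta_pos": [-0.0057, 0.0344, 0], "twist": [0, 0, 0], "gripper": 0},
    {"delta_pos": [-0.0057, 0.0344, 0], "twist": [0, 0, 0], "gripper": 0},
    {"delta_pos": [-0.0057, 0.0344, 0], "twist": [0, 0, 0], "gripper": 0},
    {"delta_pos": [-0.0057, 0.0344, 0], "twist": [0, 0, 0], "gripper": 0},
    {"delta_pos": [-0.0057, 0.0344, 0], "twist": [0, 0, 0], "gripper": 0},
    {"delta_pos": [-0.0057, 0.0344, 0], "twist": [0, 0, 0], "gripper": 0},
    {"delta_pos": [-0.0057, 0.0344, 0], "twist": [0, 0, 0], "gripper": 0},
    {"delta_pos": [-0.0057, 0.0344, 0], "twist": [0, 0, 0], "gripper": 0},
    {"delta_pos": [-0.0057, 0.0344, 0], "twist": [0, 0, 0], "gripper": 0},
    {"delta_pos": [-0.0057, 0.0344, 0], "twist": [0, 0, 0], "gripper": 0},
    {"delta_pos": [-0.0057, 0.0344, 0], "twist": [0, 0, 0], "gripper": 0},
    {"delta_pos": [-0.0057, 0.0344, 0], "twist": [0, 0, 0], "gripper": 0}
  ]
}}

```text
t: 23.77
position: [0.5333, 0.3932, 0.1959]
tool_rot: [0.002, 0.716, -0.698, -0.0]
contact_force: [1.1, 0.9, -3.3]
finger_gap: 0.023
```

Emit:
{"api": "jog_arm", "payload": {
  "plan": [
    {"delta_pos": [0, 0, 0], "twist": [0, 0, 0], "gripper": 0},
    {"delta_pos": [0, 0, 0], "twist": [0, 0, 0], "gripper": 0},
    {"delta_pos": [0, 0, 0], "twist": [0, 0, 0], "gripper": 0}
  ]
}}

```text
t: 24.02
position: [0.5341, 0.3916, 0.1961]
tool_rot: [0.001, 0.717, -0.697, 0.0]
contact_force: [0.6, -0.1, -3.0]
finger_gap: 0.0226
```

```bash
python3 to.py .535 .393 .05 -88.5; python3 - <<'E'
from fit import *
a=grab('scene','s16')[0];b=grab('wrist','w16')[0]
cv2.imwrite('pics/c16.png',np.hstack([cv2.resize(a[130:330,320:520],(400,400)),cv2.copyMakeBorder(cv2.resize(b,(400,250)),0,150,0,0,0)]))
E
```

```text
t 24.02 pos [0.5341 0.3916 0.1961] yaw -88.45 gap 0.0226 F [ 0.6 -0.1 -3. ]
dpos [ 0.0009  0.0014 -0.1461] rot [ 0.0022 -0.002  -0.0009] q [-0.32  0.49 -0.54  1.37  0.25  1.35 -2.41]
```

View pics/c16.png

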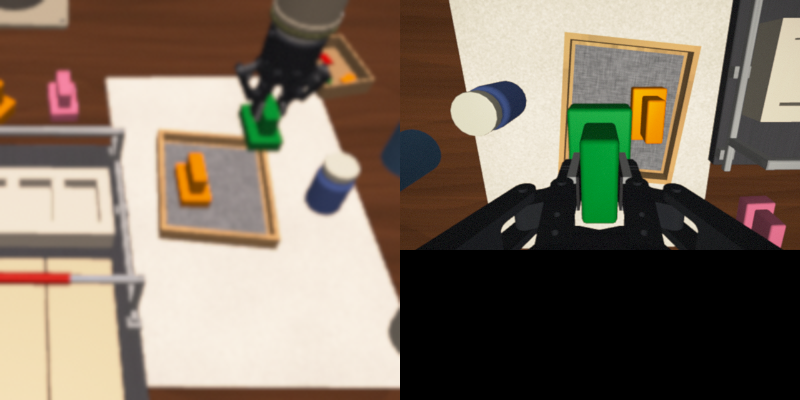

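Emit:
{"api": "jog_arm", "payload": {
  "plan": [
    {"delta_pos": [0.001, 0, -0.03], "twist": [0, 0, 0], "gripper": 0},
    {"delta_pos": [0, 0, -0.035], "twist": [0, 0, 0], "gripper": 0},
    {"delta_pos": [0, 0, -0.035], "twist": [0, 0, 0], "gripper": 0},
    {"delta_pos": [0, 0, -0.025], "twist": [0, 0, 0], "gripper": 0},
    {"delta_pos": [0, 0, -0.015], "twist": [0, 0, 0], "gripper": 0},
    {"delta_pos": [0, 0, -0.005], "twist": [0, 0, 0], "gripper": 0},
    {"delta_pos": [0, 0, -0.002], "twist": [0, 0, 0], "gripper": 0},
    {"delta_pos": [0, 0, -0.002], "twist": [0, 0, 0], "gripper": 0},
    {"delta_pos": [0, 0, 0], "twist": [0, 0, 0], "gripper": 0},
    {"delta_pos": [0, 0, 0], "twist": [0, 0, 0], "gripper": 0}
  ]
}}

```text
t: 24.95
position: [0.5362, 0.3929, 0.0505]
tool_rot: [-0.001, 0.716, -0.698, 0.0]
contact_force: [-1.3, 0.6, -3.4]
finger_gap: 0.0231
```

Emit:
{"api": "jog_arm", "payload": {
  "plan": [
    {"delta_pos": [0, 0, -0.002], "twist": [0, 0, 0], "gripper": 0},
    {"delta_pos": [0, 0, 0], "twist": [0, 0, 0], "gripper": 0},
    {"delta_pos": [0, 0, 0], "twist": [0, 0, 0], "gripper": 0}
  ]
}}

```text
t: 25.2
position: [0.5355, 0.3924, 0.0471]
tool_rot: [-0.0, 0.717, -0.698, 0.0]
contact_force: [-0.3, -0.3, -2.9]
finger_gap: 0.0229
```

Emit:
{"api": "jog_arm", "payload": {
  "plan": [
    {"delta_pos": [0, 0, -0.0015], "twist": [0, 0, 0], "gripper": 0},
    {"delta_pos": [0, 0, 0], "twist": [0, 0, 0], "gripper": 0},
    {"delta_pos": [0, 0, 0], "twist": [0, 0, 0], "gripper": 0}
  ]
}}

```text
t: 25.45
position: [0.5356, 0.3925, 0.0458]
tool_rot: [-0.0, 0.717, -0.698, 0.0]
contact_force: [-1.4, -1.3, 1.8]
finger_gap: 0.0233
```

Emit:
{"api": "jog_arm", "payload": {
  "plan": [
    {"delta_pos": [0, 0, 0], "twist": [0, 0, 0], "gripper": 35},
    {"delta_pos": [0, 0, 0], "twist": [0, 0, 0], "gripper": 45},
    {"delta_pos": [0, 0, 0], "twist": [0, 0, 0], "gripper": 55},
    {"delta_pos": [0, 0, 0.003], "twist": [0, 0, 0], "gripper": 55},
    {"delta_pos": [0, 0, 0.012], "twist": [0, 0, 0], "gripper": 55},
    {"delta_pos": [0, 0, 0.025], "twist": [0, 0, 0], "gripper": 55},
    {"delta_pos": [0, 0, 0.035], "twist": [0, 0, 0], "gripper": 55},
    {"delta_pos": [0, 0, 0.038], "twist": [0, 0, 0], "gripper": 60},
    {"delta_pos": [0, 0, 0.038], "twist": [0, 0, 0], "gripper": 60},
    {"delta_pos": [0, 0, 0.03], "twist": [0, 0, 0], "gripper": 60}
  ]
}}

```text
t: 26.28
position: [0.5356, 0.3928, 0.2311]
tool_rot: [-0.002, 0.717, -0.697, 0.0]
contact_force: [0.6, 0.0, 0.7]
finger_gap: 0.0514
```

Emit:
{"api": "jog_arm", "payload": {
  "plan": [
    {"delta_pos": [0.0022, -0.035, 0.002], "twist": [0, 0, 0], "gripper": 60},
    {"delta_pos": [0.0022, -0.035, 0.002], "twist": [0, 0, 0], "gripper": 60},
    {"delta_pos": [0.0022, -0.035, 0.002], "twist": [0, 0, 0], "gripper": 60},
    {"delta_pos": [0.0022, -0.035, 0.002], "twist": [0, 0, 0], "gripper": 60},
    {"delta_pos": [0.0022, -0.035, 0.002], "twist": [0, 0, 0], "gripper": 60},
    {"delta_pos": [0.0022, -0.035, 0.002], "twist": [0, 0, 0], "gripper": 60},
    {"delta_pos": [0.0022, -0.035, 0.002], "twist": [0, 0, 0], "gripper": 60},
    {"delta_pos": [0.0022, -0.035, 0.002], "twist": [0, 0, 0], "gripper": 60},
    {"delta_pos": [0.0022, -0.035, 0.002], "twist": [0, 0, 0], "gripper": 60},
    {"delta_pos": [0.0022, -0.035, 0.002], "twist": [0, 0, 0], "gripper": 60},
    {"delta_pos": [0.0022, -0.035, 0.002], "twist": [0, 0, 0], "gripper": 60},
    {"delta_pos": [0.0022, -0.035, 0.002], "twist": [0, 0, 0], "gripper": 60}
  ]
}}

```text
t: 27.28
position: [0.5617, -0.0291, 0.2519]
tool_rot: [-0.001, 0.717, -0.697, 0.001]
contact_force: [0.8, 0.3, -0.5]
finger_gap: 0.0511
```

```bash
python3 to.py .5586 -.34 .25 -88.15; python3 - <<'E'
from fit import *
a=grab('scene','s17')[0]
z=np.load('pics/s17.npz');im,P,H,S,V,roi,pca=run(z);Z=P[...,2]
g=(S>200)&(H>5)&(H<25)&roi(390,470,180,260)
pca(g&(Z>.062)&(Z<.08),'ambstub');pca(g&(Z>.022)&(Z<.042)&(V>200),'ambtile')
g=(S>150)&(H>45)&(H<75)&roi(390,470,180,260)
pca(g&(Z>.062)&(Z<.08),'grnstub');pca(g&(Z>.022)&(Z<.042),'grntile')
E
python3 rod.py s17 .5587 -.339 .107 1.85
```

```text
t 27.28 pos [ 0.5617 -0.0291  0.2519] yaw -88.44 gap 0.0511 F [ 0.8  0.3 -0.5]
dpos [-0.0031 -0.3109 -0.0019] rot [0.0001 0.0016 0.0051] q [ 0.29  0.21 -0.36  1.59  0.07  1.36 -1.63]
ambstub 101 med [0.5385 0.3147 0.0701] rect c [0.536  0.3157] size [0.0605 0.0215] ang 1.6 pca 1.7
ambtile 116 med [0.5545 0.3036 0.0304] rect c [0.5356 0.3153] size [0.0785 0.045 ] ang 2.4 pca 24.18
grnstub 108 med [0.5416 0.3887 0.0701] rect c [0.5388 0.3894] size [0.064  0.0214] ang 1.3 pca 0.81
grntile 171 med [0.5604 0.3795 0.0303] rect c [0.541  0.3887] size [0.0804 0.0451] ang 3.4 pca 18.69
0.115 58 b 0.0019 top dz 0.0028 0.0055
0.165 53 b 0.0011 top dz 0.0026 0.0048
0.215 58 b 0.0013 top dz 0.0024 0.0045
0.265 61 b 0.0007 top dz 0.0028 0.0051
hook 97 [ 0.2705 -0.0036 -0.071 ] [0.3077 0.0061 0.0054]
```

View pics/s17.png

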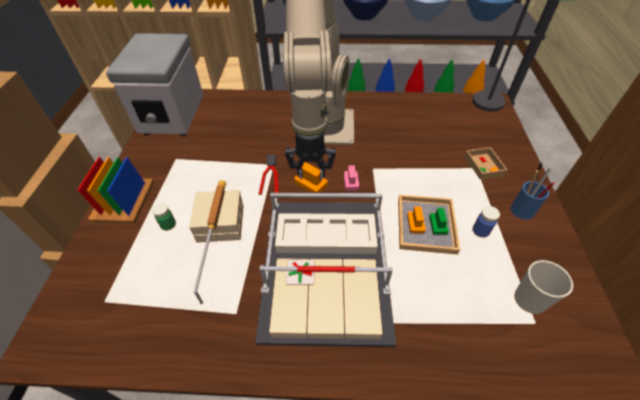

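Both castings stand upright in the tray and the rod is unmoved. Back to the rod.

Emit:
{"api": "jog_arm", "payload": {
  "plan": [
    {"delta_pos": [0, -0.031, 0], "twist": [0, 0, 0.0005], "gripper": 65},
    {"delta_pos": [0, -0.031, 0], "twist": [0, 0, 0.0005], "gripper": 65},
    {"delta_pos": [0, -0.031, 0], "twist": [0, 0, 0.0005], "gripper": 65},
    {"delta_pos": [0, -0.031, 0], "twist": [0, 0, 0.0005], "gripper": 65},
    {"delta_pos": [0, -0.031, 0], "twist": [0, 0, 0.0005], "gripper": 65},
    {"delta_pos": [0, -0.031, 0], "twist": [0, 0, 0.0005], "gripper": 65},
    {"delta_pos": [0, -0.031, 0], "twist": [0, 0, 0.0005], "gripper": 65},
    {"delta_pos": [0, -0.031, 0], "twist": [0, 0, 0.0005], "gripper": 65},
    {"delta_pos": [0, -0.031, 0], "twist": [0, 0, 0.0005], "gripper": 65},
    {"delta_pos": [0, -0.031, 0], "twist": [0, 0, 0.0005], "gripper": 65},
    {"delta_pos": [0, 0, 0], "twist": [0, 0, 0], "gripper": 65},
    {"delta_pos": [0, 0, 0], "twist": [0, 0, 0], "gripper": 65}
  ]
}}

```text
t: 28.33
position: [0.5613, -0.3395, 0.2508]
tool_rot: [0.0, 0.717, -0.697, 0.0]
contact_force: [0.8, 1.4, -0.0]
finger_gap: 0.0556
```

```bash
python3 to.py .5586 -.339 .097 -88.15; python3 - <<'E'
from fit import *
grab('wrist','w18');z=np.load('pics/w18.npz');im,P,H,S,V,roi,pca=run(z);Z=P[...,2]
pca((S>100)&(Z>.115)&(Z<.135)&(V<200)&(P[...,1]<-.3)&(P[...,1]>-.37)&roi(0,640,0,300),'handle')
E
```

```text
t 28.33 pos [ 0.5613 -0.3395  0.2508] yaw -88.36 gap 0.0556 F [ 0.8  1.4 -0. ]
dpos [-0.0027  0.0005 -0.1538] rot [0.0004 0.0002 0.0036] q [ 0.6   0.4  -0.18  1.33  0.07  1.41 -1.11]
handle 5705 med [ 0.5623 -0.3389  0.1241] rect c [ 0.5506 -0.3394] size [0.1954 0.024 ] ang 1.5 pca 1.79
```

View pics/w18.png

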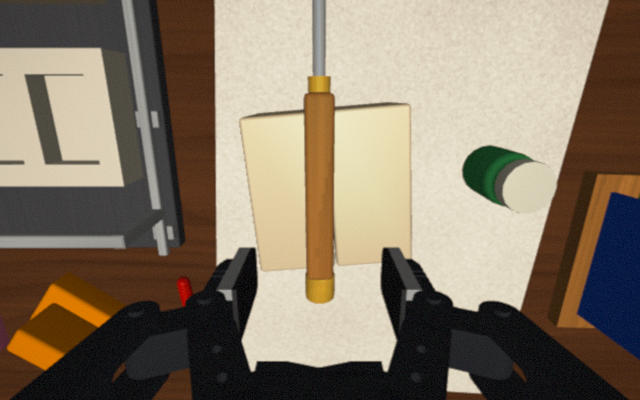

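Emit:
{"api": "jog_arm", "payload": {
  "plan": [
    {"delta_pos": [0, 0, -0.035], "twist": [0, 0, 0.004], "gripper": 65},
    {"delta_pos": [0, 0, -0.035], "twist": [0, 0, 0], "gripper": 65},
    {"delta_pos": [0, 0, -0.035], "twist": [0, 0, 0], "gripper": 65},
    {"delta_pos": [0, 0, -0.025], "twist": [0, 0, 0], "gripper": 65},
    {"delta_pos": [0, 0, -0.015], "twist": [0, 0, 0], "gripper": 65},
    {"delta_pos": [0, 0, -0.007], "twist": [0, 0, 0], "gripper": 65},
    {"delta_pos": [0, 0, 0], "twist": [0, 0, 0], "gripper": 65},
    {"delta_pos": [0, 0, 0], "twist": [0, 0, 0], "gripper": 65}
  ]
}}

```text
t: 29.05
position: [0.5627, -0.337, 0.0996]
tool_rot: [-0.0, 0.72, -0.694, 0.001]
contact_force: [-0.1, 0.2, -0.3]
finger_gap: 0.0558
```

Emit:
{"api": "jog_arm", "payload": {
  "plan": [
    {"delta_pos": [0, 0, 0], "twist": [0, 0, 0], "gripper": 30},
    {"delta_pos": [0, 0, 0], "twist": [0, 0, 0], "gripper": 0},
    {"delta_pos": [0, 0, 0], "twist": [0, 0, 0], "gripper": 0},
    {"delta_pos": [0, 0, 0], "twist": [0, 0, 0], "gripper": 0},
    {"delta_pos": [0, 0, 0], "twist": [0, 0, 0], "gripper": 0},
    {"delta_pos": [0, 0, 0], "twist": [0, 0, 0], "gripper": 0},
    {"delta_pos": [0, 0, 0], "twist": [0, 0, 0], "gripper": 0}
  ]
}}

```text
t: 29.63
position: [0.5627, -0.3382, 0.1001]
tool_rot: [-0.0, 0.72, -0.694, 0.001]
contact_force: [-0.8, 0.5, 6.4]
finger_gap: 0.0227
```

Emit:
{"api": "jog_arm", "payload": {
  "plan": [
    {"delta_pos": [0, 0, 0.01], "twist": [0, 0, 0], "gripper": 0},
    {"delta_pos": [0, 0, 0.02], "twist": [0, 0, 0], "gripper": 0},
    {"delta_pos": [0, 0, 0.025], "twist": [0, 0, 0], "gripper": 0},
    {"delta_pos": [0, 0, 0.025], "twist": [0, 0, 0], "gripper": 0},
    {"delta_pos": [0, 0, 0.025], "twist": [0, 0, 0], "gripper": 0},
    {"delta_pos": [0, 0, 0.025], "twist": [0, 0, 0], "gripper": 0},
    {"delta_pos": [0, 0, 0.012], "twist": [0, 0, 0], "gripper": 0},
    {"delta_pos": [0, 0, 0], "twist": [0, 0, 0], "gripper": 0},
    {"delta_pos": [0, 0, 0], "twist": [0, 0, 0], "gripper": 0}
  ]
}}

```text
t: 30.38
position: [0.5618, -0.3376, 0.2399]
tool_rot: [0.0, 0.72, -0.694, -0.0]
contact_force: [-0.1, 0.2, -4.8]
finger_gap: 0.0226
```

```bash
python3 to.py .453 .05 .242 -88.15; python3 - <<'E'
from fit import *
grab('scene','s19')
z=np.load('pics/s19.npz');im,P,H,S,V,roi,pca=run(z);Z=P[...,2]
pca(roi(250,400,245,315)&(H<8)&(S>150)&(Z>.11)&(Z<.14),'redbar')
E
python3 rod.py s19 .558 -.339 .251 1.85
```

```text
t 30.38 pos [ 0.5618 -0.3376  0.2399] yaw -87.95 gap 0.0226 F [-0.1  0.2 -4.8]
dpos [-0.1088  0.3876  0.0021] rot [ 0.0001 -0.0001 -0.0035] q [ 0.6   0.4  -0.18  1.35  0.07  1.39 -1.11]
redbar 302 med [0.7876 0.0137 0.1262] rect c [0.7859 0.0202] size [0.0171 0.157 ] ang 2.3 pca -88.19
0.115 66 b 0.0039 top dz -0.0021 0.0013
0.165 63 b 0.0045 top dz -0.0023 0.0
0.215 67 b 0.0044 top dz -0.0022 0.0002
0.265 73 b 0.0041 top dz -0.0022 -0.0003
hook 127 [ 0.271  -0.0027 -0.0741] [0.3075 0.0086 0.0031]
```

Emit:
{"api": "jog_arm", "payload": {
  "plan": [
    {"delta_pos": [-0.0083, 0.0323, 0], "twist": [0, 0, 0], "gripper": 0},
    {"delta_pos": [-0.0083, 0.0323, 0], "twist": [0, 0, 0], "gripper": 0},
    {"delta_pos": [-0.0083, 0.0323, 0], "twist": [0, 0, 0], "gripper": 0},
    {"delta_pos": [-0.0083, 0.0323, 0], "twist": [0, 0, 0], "gripper": 0},
    {"delta_pos": [-0.0083, 0.0323, 0], "twist": [0, 0, 0], "gripper": 0},
    {"delta_pos": [-0.0083, 0.0323, 0], "twist": [0, 0, 0], "gripper": 0},
    {"delta_pos": [-0.0083, 0.0323, 0], "twist": [0, 0, 0], "gripper": 0},
    {"delta_pos": [-0.0083, 0.0323, 0], "twist": [0, 0, 0], "gripper": 0},
    {"delta_pos": [-0.0083, 0.0323, 0], "twist": [0, 0, 0], "gripper": 0},
    {"delta_pos": [-0.0083, 0.0323, 0], "twist": [0, 0, 0], "gripper": 0},
    {"delta_pos": [-0.0083, 0.0323, 0], "twist": [0, 0, 0], "gripper": 0},
    {"delta_pos": [-0.0083, 0.0323, 0], "twist": [0, 0, 0], "gripper": 0}
  ]
}}

```text
t: 31.43
position: [0.4606, 0.0512, 0.2385]
tool_rot: [0.001, 0.72, -0.694, -0.001]
contact_force: [1.6, 0.3, -2.7]
finger_gap: 0.0228
```

Emit:
{"api": "jog_arm", "payload": {
  "plan": [
    {"delta_pos": [0, 0, 0], "twist": [0, 0, 0], "gripper": 0},
    {"delta_pos": [0, 0, 0], "twist": [0, 0, 0], "gripper": 0},
    {"delta_pos": [0, 0, 0], "twist": [0, 0, 0], "gripper": 0}
  ]
}}

```text
t: 31.68
position: [0.4617, 0.0492, 0.2391]
tool_rot: [0.001, 0.72, -0.694, -0.001]
contact_force: [-0.1, -0.5, -2.5]
finger_gap: 0.0232
```

```bash
python3 to.py .462 .05 .145 -88.15; python3 - <<'E'
from fit import *
a=grab('scene','s20')[0]
cv2.imwrite('pics/c20.png',cv2.resize(a[150:330,230:420],None,fx=3,fy=3))
E
python3 rod.py s20 .458 .05 .247 1.85
```

```text
t 31.68 pos [0.4617 0.0492 0.2391] yaw -87.96 gap 0.0232 F [-0.1 -0.5 -2.5]
dpos [ 0.0003  0.0008 -0.0941] rot [ 0.0005 -0.0021 -0.0034] q [ 0.27 -0.   -0.47  1.83 -0.    1.32 -1.73]
0.115 60 b -0.0001 top dz 0.0014 0.0041
0.165 42 b -0.0007 top dz 0.0018 0.0037
0.215 59 b -0.0014 top dz 0.0007 0.002
0.265 55 b -0.0005 top dz 0.001 0.0025
hook 104 [ 0.2705 -0.0051 -0.0713] [0.3075 0.0046 0.0034]
```

View pics/c20.png

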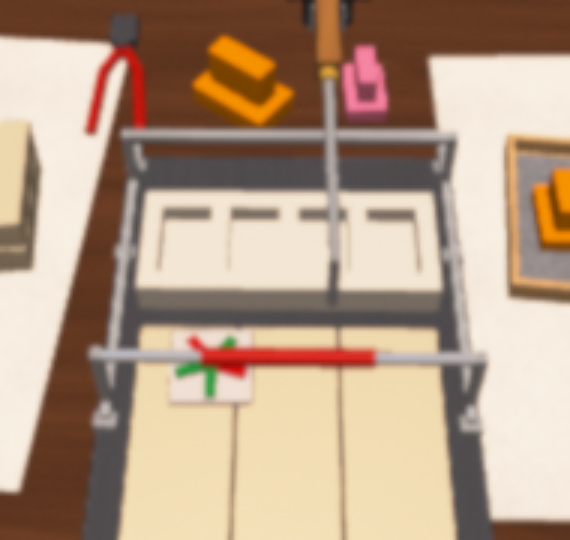

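Emit:
{"api": "jog_arm", "payload": {
  "plan": [
    {"delta_pos": [-0.002, 0, -0.02], "twist": [0, 0, 0], "gripper": 0},
    {"delta_pos": [0, 0, -0.02], "twist": [0, 0, 0], "gripper": 0},
    {"delta_pos": [0, 0, -0.02], "twist": [0, 0, 0], "gripper": 0},
    {"delta_pos": [0, 0, -0.02], "twist": [0, 0, 0], "gripper": 0},
    {"delta_pos": [0, 0, -0.014], "twist": [0, 0, 0], "gripper": 0},
    {"delta_pos": [0, 0, 0], "twist": [0, 0, 0], "gripper": 0},
    {"delta_pos": [0, 0, 0], "twist": [0, 0, 0], "gripper": 0}
  ]
}}

```text
t: 32.32
position: [0.4599, 0.0489, 0.1458]
tool_rot: [0.001, 0.719, -0.695, -0.001]
contact_force: [-0.4, -0.3, -1.8]
finger_gap: 0.0228
```

```bash
python3 to.py .462 .05 .145 -88.15; python3 - <<'E'
from fit import *
a=grab('scene','s21')[0];b=grab('side','d21')[0]
cv2.imwrite('pics/c21.png',np.hstack([cv2.resize(a[180:330,250:400],(400,400)),cv2.resize(b[110:260,180:330],(400,400))]))
E
python3 rod.py s21 .458 .05 .152 1.85
```

```text
t 32.32 pos [0.4599 0.0489 0.1458] yaw -88.05 gap 0.0228 F [-0.4 -0.3 -1.8]
dpos [ 0.0021  0.0011 -0.0008] rot [-0.     -0.0021 -0.0018] q [ 0.26  0.08 -0.48  1.96  0.04  1.12 -1.77]
0.115 58 b -0.0021 top dz 0.0025 0.0048
0.165 39 b -0.0004 top dz 0.0027 0.0054
0.215 48 b -0.0014 top dz 0.0021 0.0055
0.265 58 b -0.0013 top dz 0.0016 0.0041
hook 495 [ 0.27   -0.0298 -0.0997] [0.3399 0.03   0.006 ]
```

View pics/c21.png

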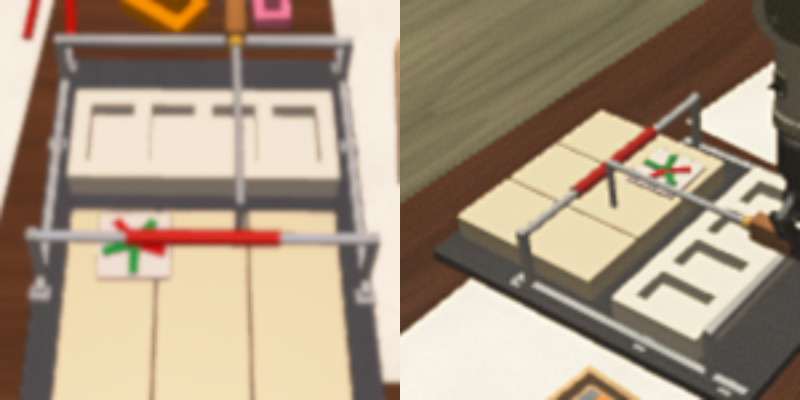

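The hook now hangs on the robot's side of the red bar. Pushing.

Emit:
{"api": "jog_arm", "payload": {
  "plan": [
    {"delta_pos": [0.006, 0.0002, 0], "twist": [0, 0, 0], "gripper": 0},
    {"delta_pos": [0.007, 0.0003, 0], "twist": [0, 0, 0], "gripper": 0},
    {"delta_pos": [0.008, 0.0003, 0], "twist": [0, 0, 0], "gripper": 0},
    {"delta_pos": [0.01, 0.0003, 0], "twist": [0, 0, 0], "gripper": 0},
    {"delta_pos": [0.01, 0.0003, 0], "twist": [0, 0, 0], "gripper": 0},
    {"delta_pos": [0.01, 0.0003, 0], "twist": [0, 0, 0], "gripper": 0},
    {"delta_pos": [0.01, 0.0003, 0], "twist": [0, 0, 0], "gripper": 0},
    {"delta_pos": [0.01, 0.0003, 0], "twist": [0, 0, 0], "gripper": 0},
    {"delta_pos": [0.01, 0.0003, 0], "twist": [0, 0, 0], "gripper": 0},
    {"delta_pos": [0.01, 0.0003, 0], "twist": [0, 0, 0], "gripper": 0}
  ]
}}

```text
t: 33.25
position: [0.5523, 0.0528, 0.1462]
tool_rot: [0.0, 0.72, -0.694, -0.0]
contact_force: [-3.7, -0.9, -1.4]
finger_gap: 0.0226
```

Emit:
{"api": "jog_arm", "payload": {
  "plan": [
    {"delta_pos": [0.003, 0, 0], "twist": [0, 0, 0], "gripper": 0},
    {"delta_pos": [0.003, 0.0002, 0], "twist": [0, 0, 0], "gripper": 0},
    {"delta_pos": [0.003, 0.0002, 0], "twist": [0, 0, 0], "gripper": 0},
    {"delta_pos": [0, 0, 0], "twist": [0, 0, 0], "gripper": 0}
  ]
}}

```text
t: 33.58
position: [0.5606, 0.0533, 0.1462]
tool_rot: [-0.0, 0.72, -0.694, 0.0]
contact_force: [-0.9, 0.1, -3.0]
finger_gap: 0.023
```

```bash
python3 to.py .57 .052 .145 -88.15; python3 - <<'E'
from fit import *
a=grab('scene','s22')[0];b=grab('side','d22')[0]
cv2.imwrite('pics/c22.png',np.hstack([cv2.resize(a[180:330,250:400],(400,400)),cv2.resize(b[110:260,180:330],(400,400))]))
z=np.load('pics/s22.npz');im,P,H,S,V,roi,pca=run(z);Z=P[...,2]
pca(roi(250,400,245,325)&(H<8)&(S>150)&(Z>.11)&(Z<.14),'redbar')
E
python3 rod.py s22 .56 .052 .152 1.85
```

```text
t 33.58 pos [0.5606 0.0533 0.1462] yaw -87.95 gap 0.023 F [-0.9  0.1 -3. ]
dpos [ 0.0094 -0.0013 -0.0012] rot [-0.      0.0002 -0.0036] q [ 0.21  0.3  -0.45  1.72  0.14  1.16 -1.82]
redbar 335 med [0.8748 0.0298 0.1266] rect c [0.8729 0.0231] size [0.017  0.1534] ang 2.3 pca -88.07
0.115 57 b 0.002 top dz 0.0032 0.0055
0.165 45 b 0.0017 top dz 0.0036 0.0052
0.215 64 b 0.0015 top dz 0.0028 0.0048
0.265 61 b 0.0017 top dz 0.003 0.0049
hook 589 [ 0.2701 -0.0297 -0.0995] [0.3399 0.03   0.0064]
```

View pics/c22.png

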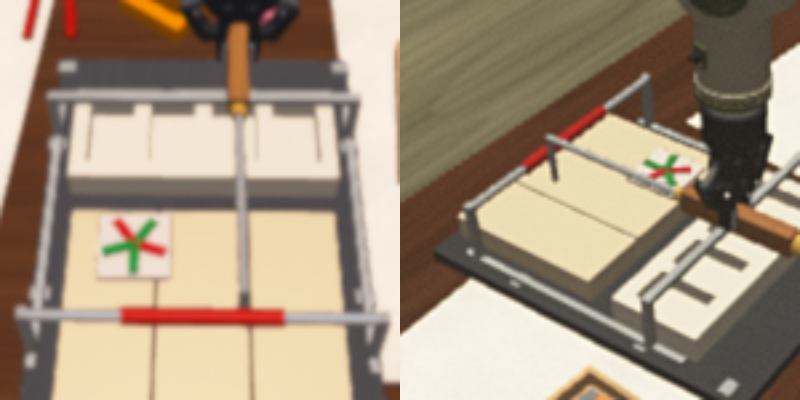

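Emit:
{"api": "jog_arm", "payload": {
  "plan": [
    {"delta_pos": [0.003, 0.0001, 0], "twist": [0, 0, 0], "gripper": 0},
    {"delta_pos": [0.003, 0.0001, 0], "twist": [0, 0, 0], "gripper": 0},
    {"delta_pos": [0.003, 0.0001, 0], "twist": [0, 0, 0], "gripper": 0},
    {"delta_pos": [0, 0, 0], "twist": [0, 0, 0], "gripper": 0}
  ]
}}

```text
t: 34.02
position: [0.5699, 0.0535, 0.1464]
tool_rot: [-0.0, 0.72, -0.694, 0.0]
contact_force: [-1.9, 0.3, -3.0]
finger_gap: 0.0231
```

Emit:
{"api": "jog_arm", "payload": {
  "plan": [
    {"delta_pos": [0.002, 0, 0], "twist": [0, 0, 0], "gripper": 0},
    {"delta_pos": [0.002, 0, 0], "twist": [0, 0, 0], "gripper": 0},
    {"delta_pos": [0, 0, 0], "twist": [0, 0, 0], "gripper": 0}
  ]
}}

```text
t: 34.27
position: [0.5723, 0.0536, 0.1458]
tool_rot: [0.001, 0.72, -0.694, -0.001]
contact_force: [-8.8, 0.7, -1.0]
finger_gap: 0.0229
```

Emit:
{"api": "jog_arm", "payload": {
  "plan": [
    {"delta_pos": [0.002, 0, 0], "twist": [0, 0, 0], "gripper": 0},
    {"delta_pos": [0.002, 0, 0], "twist": [0, 0, 0], "gripper": 0},
    {"delta_pos": [0, 0, 0], "twist": [0, 0, 0], "gripper": 0}
  ]
}}

```text
t: 34.52
position: [0.5726, 0.0536, 0.1444]
tool_rot: [0.004, 0.72, -0.694, -0.004]
contact_force: [-25.3, -0.3, 2.2]
finger_gap: 0.0232
```

Emit:
{"api": "jog_arm", "payload": {
  "plan": [
    {"delta_pos": [-0.006, 0, 0], "twist": [0, 0, 0], "gripper": 0},
    {"delta_pos": [-0.008, 0, 0], "twist": [0, 0, 0], "gripper": 0},
    {"delta_pos": [-0.01, 0, 0], "twist": [0, 0, 0], "gripper": 0},
    {"delta_pos": [0, 0, 0], "twist": [0, 0, 0], "gripper": 0},
    {"delta_pos": [0, 0, 0], "twist": [0, 0, 0], "gripper": 0}
  ]
}}

```text
t: 34.93
position: [0.5537, 0.0535, 0.147]
tool_rot: [-0.001, 0.72, -0.694, 0.001]
contact_force: [-0.0, 0.3, -1.8]
finger_gap: 0.0229
```

```bash
python3 to.py .5587 -.3392 .242 -88.15; python3 - <<'E'
from fit import *
a=grab('scene','s23')[0]
z=np.load('pics/s23.npz');im,P,H,S,V,roi,pca=run(z);Z=P[...,2]
pca(roi(250,400,245,325)&(H<8)&(S>150)&(Z>.11)&(Z<.14),'redbar')
E
python3 rod.py s23 .551 .052 .152 1.85
```

```text
t 34.93 pos [0.5537 0.0535 0.147 ] yaw -87.95 gap 0.0229 F [-0.   0.3 -1.8]
dpos [ 0.005  -0.3927  0.095 ] rot [ 0.0003  0.0019 -0.0035] q [ 0.21  0.28 -0.46  1.73  0.13  1.16 -1.82]
redbar 349 med [0.8864 0.0253 0.1263] rect c [0.8858 0.0249] size [0.017  0.1545] ang 3.6 pca -87.96
0.115 57 b 0.002 top dz 0.0051 0.0073
0.165 49 b 0.0013 top dz 0.0056 0.0074
0.215 62 b 0.0014 top dz 0.005 0.0074
0.265 60 b 0.0017 top dz 0.006 0.0082
hook 558 [ 0.2705 -0.03   -0.0997] [0.34   0.0297 0.0096]
```

Emit:
{"api": "jog_arm", "payload": {
  "plan": [
    {"delta_pos": [0, 0, 0.02], "twist": [0, 0, 0], "gripper": 0},
    {"delta_pos": [0, 0, 0.025], "twist": [0, 0, 0], "gripper": 0},
    {"delta_pos": [0, 0, 0.025], "twist": [0, 0, 0], "gripper": 0},
    {"delta_pos": [0, 0, 0.025], "twist": [0, 0, 0], "gripper": 0},
    {"delta_pos": [0, 0, 0], "twist": [0, 0, 0], "gripper": 0}
  ]
}}

```text
t: 35.4
position: [0.556, 0.054, 0.2469]
tool_rot: [-0.003, 0.72, -0.694, 0.003]
contact_force: [0.9, -0.1, -2.8]
finger_gap: 0.0229
```

Emit:
{"api": "jog_arm", "payload": {
  "plan": [
    {"delta_pos": [0.0007, -0.0327, 0], "twist": [0, 0, 0], "gripper": 0},
    {"delta_pos": [0.0007, -0.0327, 0], "twist": [0, 0, 0], "gripper": 0},
    {"delta_pos": [0.0007, -0.0327, 0], "twist": [0, 0, 0], "gripper": 0},
    {"delta_pos": [0.0007, -0.0327, 0], "twist": [0, 0, 0], "gripper": 0},
    {"delta_pos": [0.0007, -0.0327, 0], "twist": [0, 0, 0], "gripper": 0},
    {"delta_pos": [0.0007, -0.0327, 0], "twist": [0, 0, 0], "gripper": 0},
    {"delta_pos": [0.0007, -0.0327, 0], "twist": [0, 0, 0], "gripper": 0},
    {"delta_pos": [0.0007, -0.0327, 0], "twist": [0, 0, 0], "gripper": 0},
    {"delta_pos": [0.0007, -0.0327, 0], "twist": [0, 0, 0], "gripper": 0},
    {"delta_pos": [0.0007, -0.0327, 0], "twist": [0, 0, 0], "gripper": 0},
    {"delta_pos": [0.0007, -0.0327, 0], "twist": [0, 0, 0], "gripper": 0},
    {"delta_pos": [0.0007, -0.0327, 0], "twist": [0, 0, 0], "gripper": 0}
  ]
}}

```text
t: 36.4
position: [0.5617, -0.3408, 0.2405]
tool_rot: [0.0, 0.72, -0.694, 0.0]
contact_force: [0.4, 0.8, -3.1]
finger_gap: 0.0229
```

Emit:
{"api": "jog_arm", "payload": {
  "plan": [
    {"delta_pos": [0, 0, 0], "twist": [0, 0, 0], "gripper": 0},
    {"delta_pos": [0, 0, 0], "twist": [0, 0, 0], "gripper": 0},
    {"delta_pos": [0, 0, 0], "twist": [0, 0, 0], "gripper": 0}
  ]
}}

```text
t: 36.65
position: [0.5619, -0.3386, 0.2404]
tool_rot: [-0.0, 0.72, -0.694, -0.0]
contact_force: [0.6, 1.0, -3.2]
finger_gap: 0.0229
```

```bash
python3 to.py .562 -.339 .1 -88.15; python3 - <<'E'
from h import *
grab('scene','s24')
E
python3 rod.py s24 .558 -.339 .251 1.85
```

```text
t 36.65 pos [ 0.5619 -0.3386  0.2404] yaw -87.95 gap 0.0229 F [ 0.6  1.  -3.2]
dpos [ 1.000e-04 -4.000e-04 -1.404e-01] rot [-0.0008 -0.0004 -0.0036] q [ 0.63  0.41 -0.22  1.35  0.09  1.4  -1.12]
0.115 69 b 0.0022 top dz -0.0003 0.0022
0.165 62 b 0.0026 top dz -0.0009 0.0011
0.215 66 b 0.0031 top dz -0.0005 0.0019
0.265 75 b 0.003 top dz -0.0003 0.0015
hook 128 [ 0.2701 -0.0043 -0.0747] [0.3073 0.0075 0.0029]
```

Emit:
{"api": "jog_arm", "payload": {
  "plan": [
    {"delta_pos": [0, 0, -0.03], "twist": [0, 0, 0], "gripper": 0},
    {"delta_pos": [0, 0, -0.035], "twist": [0, 0, 0], "gripper": 0},
    {"delta_pos": [0, 0, -0.035], "twist": [0, 0, 0], "gripper": 0},
    {"delta_pos": [0, 0, -0.025], "twist": [0, 0, 0], "gripper": 0},
    {"delta_pos": [0, 0, -0.008], "twist": [0, 0, 0], "gripper": 0},
    {"delta_pos": [0, 0, -0.005], "twist": [0, 0, 0], "gripper": 0},
    {"delta_pos": [0, 0, 0], "twist": [0, 0, 0], "gripper": 0},
    {"delta_pos": [0, 0, 0], "twist": [0, 0, 0], "gripper": 0}
  ]
}}

```text
t: 37.37
position: [0.5629, -0.3389, 0.1053]
tool_rot: [-0.0, 0.72, -0.694, 0.001]
contact_force: [0.2, -0.3, -2.1]
finger_gap: 0.0228
```

Emit:
{"api": "jog_arm", "payload": {
  "plan": [
    {"delta_pos": [0, 0, -0.002], "twist": [0, 0, 0], "gripper": 0},
    {"delta_pos": [0, 0, 0], "twist": [0, 0, 0], "gripper": 0},
    {"delta_pos": [0, 0, 0], "twist": [0, 0, 0], "gripper": 0}
  ]
}}

```text
t: 37.62
position: [0.5621, -0.3391, 0.1023]
tool_rot: [-0.0, 0.72, -0.694, 0.001]
contact_force: [0.5, 0.0, -3.3]
finger_gap: 0.0231
```

Emit:
{"api": "jog_arm", "payload": {
  "plan": [
    {"delta_pos": [0, 0, -0.0015], "twist": [0, 0, 0], "gripper": 0},
    {"delta_pos": [0, 0, 0], "twist": [0, 0, 0], "gripper": 0},
    {"delta_pos": [0, 0, 0], "twist": [0, 0, 0], "gripper": 0}
  ]
}}

```text
t: 37.87
position: [0.5619, -0.339, 0.1002]
tool_rot: [-0.0, 0.72, -0.694, 0.0]
contact_force: [0.1, 0.2, -0.7]
finger_gap: 0.0227
```

Nearly unloaded at the expected height; 0.5 mm more, then release and rise.

Emit:
{"api": "jog_arm", "payload": {
  "plan": [
    {"delta_pos": [0, 0, -0.0006], "twist": [0, 0, 0], "gripper": 0},
    {"delta_pos": [0, 0, 0], "twist": [0, 0, 0], "gripper": 35},
    {"delta_pos": [0, 0, 0], "twist": [0, 0, 0], "gripper": 45},
    {"delta_pos": [0, 0, 0], "twist": [0, 0, 0], "gripper": 60},
    {"delta_pos": [0, 0, 0.005], "twist": [0, 0, 0], "gripper": 65},
    {"delta_pos": [0, 0, 0.015], "twist": [0, 0, 0], "gripper": 65},
    {"delta_pos": [0, 0, 0.025], "twist": [0, 0, 0], "gripper": 65},
    {"delta_pos": [0, 0, 0.035], "twist": [0, 0, 0], "gripper": 65},
    {"delta_pos": [0, 0, 0.035], "twist": [0, 0, 0], "gripper": 65},
    {"delta_pos": [0, 0, 0.035], "twist": [0, 0, 0], "gripper": 65},
    {"delta_pos": [0, 0, 0], "twist": [0, 0, 0], "gripper": 65},
    {"delta_pos": [0, 0, 0], "twist": [0, 0, 0], "gripper": 65}
  ]
}}

```text
t: 38.87
position: [0.5627, -0.3393, 0.2522]
tool_rot: [-0.001, 0.72, -0.694, 0.002]
contact_force: [0.3, -0.3, -1.1]
finger_gap: 0.0554
```

```bash
python3 to.py .562 -.339 .1 -88.15; python3 - <<'E'
from fit import *
grab('scene','s25');grab('side','d25')
z=np.load('pics/s25.npz');im,P,H,S,V,roi,pca=run(z);Z=P[...,2]
pca(roi(250,400,245,325)&(H<8)&(S>150)&(Z>.11)&(Z<.14),'redbar')
g=(S>200)&(H>5)&(H<25)&roi(390,470,180,260)
pca(g&(Z>.062)&(Z<.08),'ambstub')
g=(S>150)&(H>45)&(H<75)&roi(390,470,180,260)
pca(g&(Z>.062)&(Z<.08),'grnstub')
E
python3 rod.py s25 .558 -.339 .107 1.85
```

```text
t 38.87 pos [ 0.5627 -0.3393  0.2522] yaw -87.95 gap 0.0554 F [ 0.3 -0.3 -1.1]
dpos [-0.0007  0.0003 -0.1522] rot [ 0.0025  0.0043 -0.0035] q [ 0.63  0.4  -0.22  1.33  0.09  1.41 -1.12]
redbar 348 med [0.8863 0.0264 0.1265] rect c [0.8855 0.0248] size [0.015  0.1547] ang 2.6 pca -87.84
ambstub 100 med [0.5378 0.315  0.0703] rect c [0.5359 0.3154] size [0.0597 0.0203] ang 1.1 pca 1.59
grnstub 108 med [0.5407 0.389  0.0701] rect c [0.5385 0.3904] size [0.0587 0.0216] ang 0.6 pca 0.6
0.115 58 b 0.0024 top dz 0.0021 0.0056
0.165 51 b 0.0022 top dz 0.0026 0.0044
0.215 56 b 0.0014 top dz 0.0021 0.0048
0.265 65 b 0.0021 top dz 0.0024 0.0049
hook 98 [ 0.2705 -0.0037 -0.0697] [0.3077 0.007  0.0058]
```

View pics/s25.png

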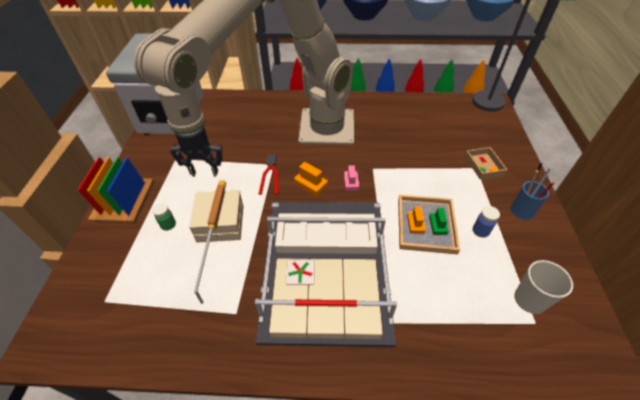

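View pics/d25.png

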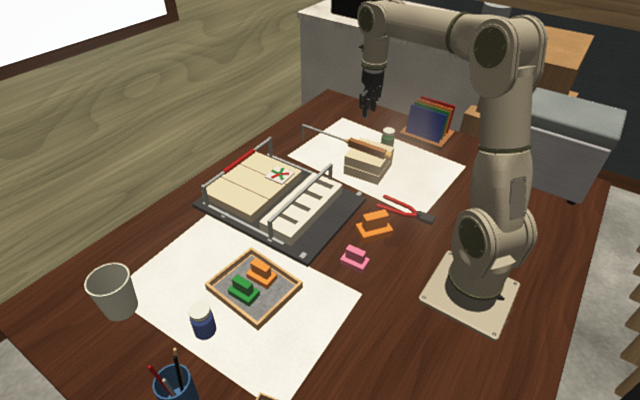

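The final views show the mould empty and the bolt home with its red bar at (326,302). Both castings stand in the tray at (417,220) and (440,221), and the rod lies level on its bricks.

```bash
python3 -c "
from workcell import manip
print(manip.hand_in())"
```

```text
the job is handed in; nothing more can be done
None
```

The job is done and handed in at about 39 s of the 210 s.

- **Bolt drawn:** I hooked the red sleeve from behind and drew the bolt about 98 mm, until its stop resisted with 33 N. The rod then went back on its firebricks.
- **Castings:** Only amber and green were in the mould. The larger orange piece and the pink one on the bench were not part of the job, so I left them alone. Each casting was set on the tray floor before I released it.
- **Bolt pushed home:** I pushed with the hook from the near side until the stop resisted with 25 N. The red bar ended at x = 0.886 m, about 3 mm further home than at the start.
- **Last checks:**
  - Both stub tops in the tray read 0.070 m (0.072 m expected), so both castings are upright.
  - The rod is level to within 1 mm along its length and back where it started.
  - The tile, jars and tray look unmoved in the pictures.
- **Small disagreements:** The rod tipped about 0.02 rad nose-down after the first pull, and levelled again when laid down. The cameras measured about 100 mm of total bolt travel, good to 2 mm or so. No check failed.

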